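# Mark out stamp blanks on the x-y table

### The arm

A 6-joint arm with a two-finger parallel gripper is mounted at the origin on the work surface. World frame = base frame: x ahead of the robot, y to its left, z up, the work surface at z = 0. Lengths are in m, angles in rad, forces in N, time in s.
With the tool pointing down it reaches from about 0.35 to 0.85 m from the base axis. Payload 8.1 kg.
Tool frame: the origin (TCP) lies at the centre of the arm's flange, where the gripper is bolted on; the fingertips stand 186 mm ahead of it and the grasp point (between the pads) lies 167 mm ahead of it; z points along the fingers, y is the line along which they close (so a half turn about z gives the same grasp; the last joint's range is limited). The gripper opens to 93 mm and grips with 3 to 60 N. Pads are 15 mm wide; open, the fingers measure 128 mm over their backs; the gripper's body (75 mm by 188 mm) begins 65 mm behind the grasp point.
Start: joints at [-1.341, 0.13, 1.488, -0, 1.523, -0.085], TCP at [0.186, -0.571, 0.405] pointing down, gripper open.
Joint ranges: [-2.96, 2.96], [-0.89, 2.26], [0.02, 2.5], [-1.34, 4.48], [0, 2.73], [-2.66, 2.66]. Speed limits (rad/s): [2.39, 2.39, 2.79, 3.14, 3.14, 3.14].

### API

Orientations are given as a rotation vector (axis times angle).
In Python, from plant import read_state, read_camera, camera_params, robot gives the robot as it stands.
- The arm moves only by the tool carry_out, never from a script. Its argument "targets" is a list of rows, each an object of numbers: "hand": the opening in per cent of the stroke, from 0 (shut) to 100 (fully open); "x", "y", "z": the shift along the tool's x, y, z in m; "ax", "ay", "az": the turn, a rotation vector about the tool's x, y, z in rad. In form: [{"hand": .., "x": .., "y": .., "z": .., "ax": .., "ay": .., "az": ..}, ...]. A call has 1 to 8 rows; each row is the pose to reach, as a shift and turn from the pose commanded when the call began, along the tool's axes at that moment; what a row does not reach only later rows make up. A row lasts 1/8 s, in which the tool goes at most 62.5 mm and 10.7 degrees, less where a joint would pass 70% of its speed; a pose out of reach is approached as far as the arm can. A call with a gripper value outside its range is refused whole. The fingers move at their own pace and stop on an object; "newtons" is the grip in N (left out, the last holds). Time passes only in rows, so rows that repeat a pose let the fingers close. It gives the time, the measured TCP pose, the force, the opening and the grip force at its end, in the units of the state.
- read_state(): the state, without advancing time (a new reading comes with each control period).
- read_camera(name): name is "scene" or "top"; returns (picture, depth): 384x512x3 uint8, blue, green, red; 384x512 float32, m along the optical axis (not along the pixel's ray), 0 where there is no reading.
- camera_params(name): a dict with "fx", "fy", "cx", "cy" (pixels), "k1" (the pictures are not rectified: a ray, as slopes to the right and down, at radius r is drawn at 1 + k1 r^2 times it, then the intrinsics apply), "position" and "rotation" of the camera in the world. Camera axes: x right, y up, looking along -z (the intrinsics and any distortion apply to the point x, -y, -z); pixel columns grow to the right and rows downward; lengths in m; the calibration is good to about 2 mm. A picture is of the moment at which its call begins. camera_params takes no time and is no camera call.
- robot.close_job(): hands the job in; it is judged then, once.
The state is a dict: "t": time; "q": joint angles; "dq": joint speeds; "joint_torque": joint torques, N m; "tool_pos": TCP position; "orientation": TCP orientation; "force": force on the tool from outside, world axes, zero at the start; "wrist_torque": the same for the moment, N m; "opening": finger opening in m; "gripper_force": force on a finger pad.
Only numpy, scipy, OpenCV 4.12 (cv2) and the standard library are available. Lean on these libraries where they do the work, as an engineer would, in place of code of your own. Each camera call takes 0.05 s, during which the arm holds its last target. There are 200 camera calls.

### The job

Load every stamp blank standing on the cork mat upright into the slot of the marking-out table that fits it (small square left, hexagon middle, large square right as the robot sees it), turning it so that two of its flats sit square between the jaws and it rests fully down. When all are loaded, move the carrier by its post so that the centre of each loaded blank stands still right under the fixed pointer for two seconds, one after another from left to right. Then stand all the blanks upright in the black tray and leave the carrier pulled fully to its front stop; do not knock the pointer or disturb the glass jar and the wooden cone.

Things in the scene. Friction and masses are not known exactly. Their poses are not given: they have to be found in the camera images.
- small_square: small square stamp blank: upright aluminium bar on a dark steel foot 12 mm high, 38 x 38 mm, 60 mm tall, with a 12 mm tall round brass face on top (72 mm in all; grip the flats, not the brass); origin at the centre of the underside, z up its length, x and y normal to its flats; about 0.17 kg; may be absent (None)
- hexagon: hexagonal stamp blank: upright aluminium bar on a dark steel foot, 46 mm across flats (53 mm across corners), 60 mm tall plus a 12 mm brass face (72 mm in all); origin at the centre of the underside, z up; flats are normal to its x axis and to the directions 60 and 120 degrees from x about z; about 0.24 kg; may be absent (None)
- large_square: large square stamp blank: upright aluminium bar on a dark steel foot, 54 x 54 mm, 60 mm tall plus a 12 mm brass face (72 mm in all); origin at the centre of the underside, z up, x and y normal to its flats; about 0.36 kg; may be absent (None)
- mat: thin cork mat fixed on the bench, 320 (x) x 150 (y) x 3 mm, where the blanks stand at first, in any order and turn, about 105 mm apart; to the left or the right of the machine; origin at the centre of the underside
- tray: black plastic tray fixed on the bench on the other side, 330 (x) x 150 (y) mm outside, rim 16 mm high, walls and floor 5 mm thick; origin at the centre of the underside; finished blanks go here
- machine: fixed marking-out table: grey base slab 12 mm thick, from 90 mm in front of its origin to 310 mm behind it and 300 mm wide; origin on the bench under the carrier centre when both slides read 0; x points away from the robot, along the upper slide; y to the left, along the lower slide. A mast of 32 mm diameter stands 275 mm behind the origin and carries the pointer's arm
- pointer: fixed pointer on an arm: an upright steel stylus of 10 mm diameter, tip down; origin at the tip, 165 mm in x from the machine's origin and 125 mm above the bench; the arm runs from the stylus back to the mast, its underside 215 mm above the bench. Never press on it; approach the carrier from the robot's side, not across the pointer
- pointer_tip (a point): the stylus tip, 13 mm above the top of a seated blank
- saddle (a joint): lower slide, carries the carrier left (+) and right (-) along the machine's y, -0.095 to 0.095 m, 0 in the middle; stays where left, friction about 2 N
- carrier (a joint): upper slide, along the machine's x: 0 m at the front stop (nearest the robot), grows to 0.17 away from the robot; stays where left, friction about 2 N. Pulled to the front, all slot centres are at least 120 mm in front of the pointer
- handle (a point): grip point on the carrier's upright round steel post (18 mm diameter, 55 mm tall above the carrier plate, whose top is 40 mm above the bench); this point is 35 mm above the plate, 85 mm in front of the middle slot. The carrier is moved by pinching the post from above and dragging it
- slot_narrow (a point): centre of the floor (plate top, 40 mm above the bench) of the left slot, between two parallel steel jaws 41 mm apart, for the 38 mm square. Its x runs along the slot, which is open to the front (-x) and ends behind at a 14 mm tall stop bar 36 mm from this point, its y from jaw to jaw; the jaws are 46 mm long in x, 8 mm thick, 15 mm tall, with a bevelled lead-in. Axes parallel to the machine's
- slot_middle (a point): the same for the middle slot, jaws 49 mm apart, for the 46 mm hexagon; 88 mm to the right of the narrow slot and 35 mm nearer the robot
- slot_wide (a point): the same for the right slot, jaws 57 mm apart, for the 54 mm square; 176 mm to the right of the narrow slot, in line with it
- bead_jar: bystander: green glass jar with a metal lid, 60 mm across, 60 mm tall; origin at its underside
- ring_cone: bystander: slender wooden ring cone, 150 mm tall on a 64 mm foot; origin at its underside

How it is judged:
By the outcome, as a careful person would: the job done as asked, in the order asked, and still so for the second after the job is handed in, with the robot touching nothing.
Of small_square, hexagon, large_square only 2 to 3 are there at a start; the rules pass over those that are not, and their reading is None.
At some moment in a run one of small_square, hexagon, large_square may be knocked a few centimetres aside while the robot is not near it.
It also fails if it takes over 210 s, if anything falls off the work surface, if the arm or the gripper's body presses on something with over 40 N, if the wrist force passes 120 N, or if a joint passes its speed limit or range.

## Working session

There is one attempt and no reset: what is moved stays moved. The work goes in short steps, Python scripts to look and compute and a tool call to move; the robot and the scene stay as the last step left them, time stands still between calls to the robot, and variables do not carry over. Pictures are saved under pics/ and viewed, at most 14 in all, crops included, and the job is handed in when it is done.

Besides the shell and the picture viewer there is one more tool, called after "Call:" as name(argument=value, ...), one argument or row to a line, values as JSON. carry_out: Moves the arm, as the interface text tells. Its arguments: {"type":"object","properties":{"targets":{"type":"array","items":{"type":"object","properties":{"hand":{"type":"number"},"x":{"type":"number"},"y":{"type":"number"},"z":{"type":"number"},"ax":{"type":"number"},"ay":{"type":"number"},"az":{"type":"number"}}}},"newtons":{"type":"number"}},"required":["targets"]}

```bash
ls; mkdir -p pics; python3 - <<'E'
from plant import *
import cv2
for n in("scene","top"):
    im,d=read_camera(n); cv2.imwrite(f"pics/{n}0.png",im); p=camera_params(n); print(n,p)
    import numpy as np; np.savez(f"{n}0.npz",im=im,d=d)
s=read_state();print(s)
E
```

```text
pics
scene {'fx': 438.5603672419729, 'fy': 438.5603672419729, 'cx': 253.52924122165365, 'cy': 184.82045682796857, 'k1': -0.017281031910258978, 'position': array([1.25792157, 0.15579603, 1.01215277]), 'rotation': array([0.47618207, 0.59923865, 1.73270324])}
top {'fx': 483.7612840484637, 'fy': 483.7612840484637, 'cx': 252.68577450472606, 'cy': 189.86100108868473, 'k1': 0.06503424182896268, 'position': array([0.29773329, 0.00414203, 1.26531005]), 'rotation': array([ 0.19340689, -0.17588451, -1.49422424])}
{'t': 0.1, 'q': array([-1.34141534e+00,  1.31062167e-01,  1.48912915e+00, -1.53527069e-05,
        1.52303062e+00, -8.53926235e-02]), 'dq': array([-0.0006856 , -0.00203262, -0.00301703, -0.00200645, -0.0020309 ,
       -0.00059461]), 'joint_torque': array([ 1.65649762e-03, -5.61339355e+01, -4.93095624e+01,  7.70156435e-02,
        2.91643589e-02, -7.64596143e-05]), 'tool_pos': array([ 0.18573716, -0.57031455,  0.40382878]), 'orientation': array([-3.10115925e+00, -4.92153097e-01,  2.08010941e-04]), 'force': array([0.49831824, 1.15855728, 0.28616727]), 'wrist_torque': array([-0.02801291, -0.04847617,  0.008965  ]), 'gripper_force': 0.0, 'opening': 0.09326428680533173}
```

View pics/top0.png

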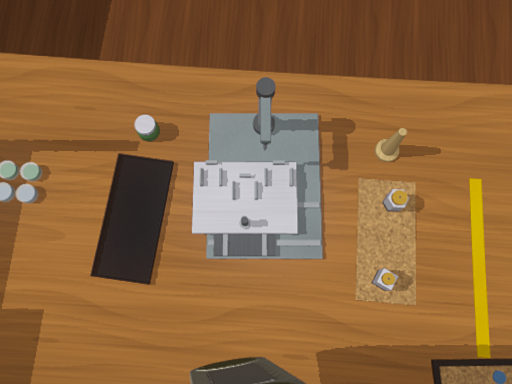

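View pics/scene0.png

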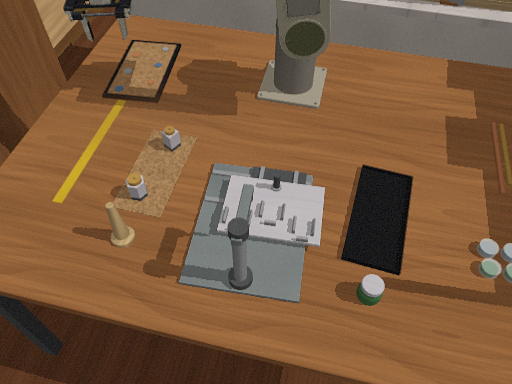

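The top view shows two blanks on the mat, at about (397,199) and (386,279), with the carrier plate shifted left, its post at (244,220) and the tray at (132,218). The scene view agrees. Next I'll measure these from depth and ray casting.

```bash
cat > h.py <<'E'
import numpy as np, cv2
from scipy.spatial.transform import Rotation as R
from plant import *
def undist(n,uv):
    p=camera_params(n); K=np.array([[p['fx'],0,p['cx']],[0,p['fy'],p['cy']],[0,0,1]])
    return p,cv2.undistortPoints(np.array(uv,float).reshape(-1,1,2),K,np.array([p['k1'],0,0,0,0])).reshape(-1,2)
def ray(n,uv,z):
    p,s=undist(n,uv); d=R.from_rotvec(p['rotation']).apply(np.c_[s[:,0],-s[:,1],-np.ones(len(s))])
    return p['position']+d*((z-p['position'][2])/d[:,2])[:,None]
def cloud(n,d):
    v,u=np.mgrid[0:384,0:512]; p,s=undist(n,np.c_[u.ravel(),v.ravel()])
    P=R.from_rotvec(p['rotation']).apply(np.c_[s[:,0],-s[:,1],-np.ones(len(s))]*d.reshape(-1,1))+p['position']
    P[d.ravel()==0]=np.nan
    return P.reshape(384,512,3)
def comps(P,lo,hi,box,amin=20):
    x0,x1,y0,y1=box
    m=((P[...,2]>lo)&(P[...,2]<hi)&(P[...,0]>x0)&(P[...,0]<x1)&(P[...,1]>y0)&(P[...,1]<y1)).astype(np.uint8)
    n,l,st,c=cv2.connectedComponentsWithStats(m)
    return [(l==i) for i in range(1,n) if st[i,4]>=amin]
E
python3 - <<'E'
from h import *
for n in("top","scene"):
    f=np.load(f"{n}0.npz"); P=cloud(n,f['d'])
    for nm,lo,hi in(("top",.056,.069),("brass",.0705,.085)):
        for m in comps(P,lo,hi,(.2,.9,-.55,-.2),8):
            q=P[m]; v,u=np.nonzero(m)
            r=cv2.minAreaRect(q[:,:2].astype(np.float32)*1000)
            print(n,nm,len(q),"uv",u.mean().round(),v.mean().round(),"mean",q.mean(0).round(4),"rect",np.round(r[0],1),np.round(r[1],1),round(r[2],1))
    for nm,lo,hi,b in(("slab",.006,.02,(.2,.9,-.3,.3)),("plate",.03,.047,(.2,.9,-.3,.3)),("jaws",.05,.065,(.2,.9,-.25,.25)),("post",.085,.11,(.2,.9,-.3,.3)),("tray",.012,.022,(.2,.9,.1,.5))):
        for m in comps(P,lo,hi,b,8):
            q=P[m];r=cv2.minAreaRect(q[:,:2].astype(np.float32)*1000);v,u=np.nonzero(m)
            print(n,nm,len(q),int(u.mean()),int(v.mean()),q.mean(0).round(4),np.round(r[0],1),np.round(r[1],1),round(r[2],1))
im=np.load("top0.npz")['im']
a=cv2.resize(im[100:270,180:340],None,fx=3.5,fy=3.5,interpolation=cv2.INTER_CUBIC)
b=cv2.resize(im[175:300,355:420],None,fx=3.5,fy=3.5,interpolation=cv2.INTER_CUBIC)
c=np.zeros((595,800,3),np.uint8);c[:a.shape[0],:a.shape[1]]=a;c[:b.shape[0],570:570+b.shape[1]]=b
cv2.imwrite("pics/crop1.png",c)
E
```

```text
top top 38 uv 389.0 146.0 mean [ 0.7282 -0.3179  0.0626] rect [ 729.3 -319.8] [31.7 14.7] 57.5
top top 105 uv 395.0 200.0 mean [ 0.5874 -0.3332  0.0634] rect [ 590.7 -338.6] [45.5 43.3] 62.3
top top 134 uv 385.0 279.0 mean [ 0.388  -0.3087  0.0628] rect [ 388.9 -312.1] [38.2 38.6] 62.9
top brass 36 uv 391.0 144.0 mean [ 0.7285 -0.3183  0.0783] rect [ 729.9 -318.9] [29.  13.4] 50.9
top brass 184 uv 399.0 197.0 mean [ 0.5928 -0.3398  0.0755] rect [ 593.2 -340.1] [36.5 37.7] 83.4
top brass 122 uv 388.0 278.0 mean [ 0.3888 -0.3124  0.0751] rect [ 388.9 -312.1] [27.5 28.3] 29.9
top slab 7785 276 169 [ 0.6622 -0.0293  0.0128] [622.8   1.9] [406.2 305.6] 4.0
top slab 12 158 131 [0.7456 0.2969 0.0141] [747.8 296.4] [ 5.4 25.7] 86.9
top slab 27 376 148 [ 0.7373 -0.297   0.0131] [ 738.8 -296.9] [29.8  5.8] 0.0
top slab 892 157 211 [0.5261 0.2761 0.0104] [503.9 284.9] [ 49.7 336.6] 86.1
top slab 12 361 188 [ 0.6251 -0.2598  0.0069] [ 625.5 -259.7] [19.2  6.2] 30.4
top slab 8 366 230 [ 0.5138 -0.2748  0.0076] [ 514.  -274.9] [ 5.1 12.7] 2.1
top slab 11 143 265 [0.3836 0.2951 0.0084] [382.9 294.9
[... 4257 characters left out ...]
3.  29.1] 9.3
scene jaws 59 312 225 [0.6182 0.1629 0.0555] [616.8 162.9] [47.4  8.9] 4.0
scene jaws 44 301 237 [0.6593 0.14   0.0546] [659.1 140.1] [29.1 10.3] 90.0
scene jaws 37 240 274 [0.7975 0.0157 0.057 ] [797.3  14.9] [10.6 29. ] 20.4
scene post 44 276 175 [0.5069 0.0421 0.0942] [505.7  41.5] [18.8 16.8] 66.3
scene post 68 239 266 [0.7978 0.0146 0.0975] [795.6  13.9] [13.7 30.8] 17.8
scene tray 632 380 219 [0.5221 0.3388 0.0163] [507.1 336.4] [151.  335.3] 85.6
scene tray 46 308 179 [0.4355 0.1271 0.0154] [435.6 127.2] [37.2 19.8] 1.2
scene tray 899 290 272 [0.7396 0.1284 0.0139] [733.7 130.1] [161.9  60.7] 0.5
scene tray 47 365 299 [0.77   0.3176 0.0174] [766.2 320.8] [58.8 23.9] 76.5
```

View pics/crop1.png

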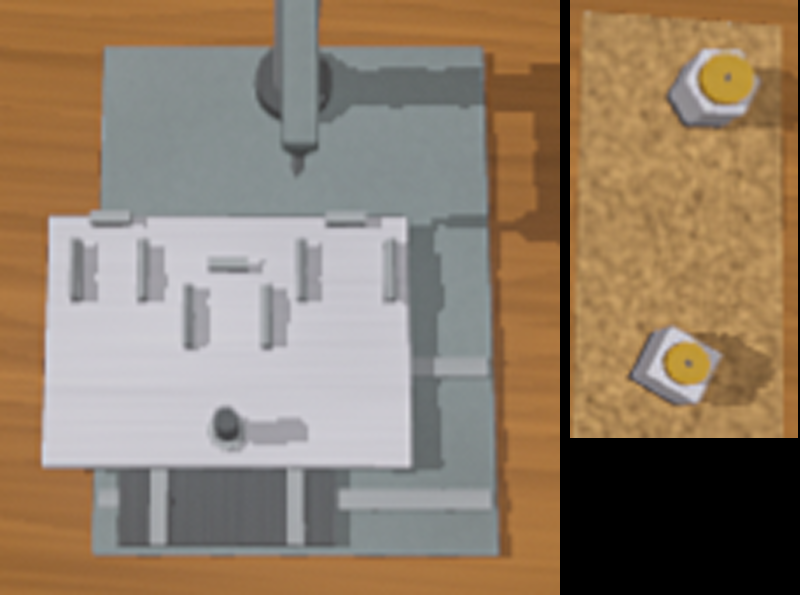

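The crop shows the hexagon (top right) and the small square (lower right), so the large square is absent. The stylus tip is near crop (297,172). The carrier sits about 70 mm from its front stop and about 50 mm left, and the machine's yaw is about 4°. I'll pull the carrier forward first.

```bash
cat >> h.py <<'E'
YM=np.deg2rad(4.0)
def to(x,y,zg,yang):
    """delta in tool axes so that the grasp point is at x,y,zg, tool down, tool y at yang deg"""
    s=read_state(); T=R.from_rotvec(s['orientation'])
    a=np.deg2rad(yang); Y=np.array([np.cos(a),np.sin(a),0]); Z=np.array([0,0,-1.]); X=np.cross(Y,Z)
    G=R.from_matrix(np.c_[X,Y,Z]); p=np.array([x,y,zg+.167])
    return np.r_[T.inv().apply(p-s['tool_pos']),(T.inv()*G).as_rotvec()].round(4)
def st():
    s=read_state();T=R.from_rotvec(s['orientation']).as_matrix()
    print('t',round(s['t'],2),'grasp',(s['tool_pos']+.167*T[:,2]).round(4),'yang',np.degrees(np.arctan2(T[1,1],T[0,1])).round(2),'tilt',T[:2,2].round(4),'q',s['q'].round(2),'F',s['force'].round(1),'op',round(s['opening'],4),'gf',round(s['gripper_force'],1))
E
python3 - <<'E'
from h import *
st(); print(ray("top",[[264.9,149.1]],.125)); print(to(.505,.0425,.18,-86))
E
```

```text
t 0.1 grasp [ 0.1857 -0.5701  0.2368] yang -71.96 tilt [-0.0004  0.0016] q [-1.34  0.13  1.49 -0.    1.52 -0.09] F [0.5 1.2 0.3] op 0.0933 gf 0.0
[[0.67859054 0.00376196 0.125     ]]
[ 4.933e-01 -4.838e-01  5.770e-02 -1.600e-03  1.000e-04  2.450e-01]
```

Call:
carry_out(
  targets=[
    {"hand": 60, "x": 0.493, "y": -0.484, "z": 0.058, "az": 0.245},
    {"hand": 60, "x": 0.493, "y": -0.484, "z": 0.058, "az": 0.245},
    {"hand": 60, "x": 0.493, "y": -0.484, "z": 0.058, "az": 0.245},
    {"hand": 60, "x": 0.493, "y": -0.484, "z": 0.058, "az": 0.245},
    {"hand": 60, "x": 0.493, "y": -0.484, "z": 0.058, "az": 0.245},
    {"hand": 60, "x": 0.493, "y": -0.484, "z": 0.058, "az": 0.245},
    {"hand": 60, "x": 0.493, "y": -0.484, "z": 0.058, "az": 0.245},
    {"hand": 60, "x": 0.493, "y": -0.484, "z": 0.058, "az": 0.245},
  ],
  newtons=20,
)

```text
schema error: expected keys hand, x, y, z, ax, ay, az
```

```bash
python3 -c "
from h import *
st(); print(to(.505,.0425,.18,-86),to(.505,.0425,.075,-86))"
```

```text
t 0.1 grasp [ 0.1857 -0.5701  0.2368] yang -71.96 tilt [-0.0004  0.0016] q [-1.34  0.13  1.49 -0.    1.52 -0.09] F [0.5 1.2 0.3] op 0.0933 gf 0.0
[ 4.933e-01 -4.838e-01  5.770e-02 -1.600e-03  1.000e-04  2.450e-01] [ 4.933e-01 -4.836e-01  1.627e-01 -1.600e-03  1.000e-04  2.450e-01]
```

Call:
carry_out(
  targets=[
    {"hand": 60, "x": 0.493, "y": -0.484, "z": 0.058, "ax": 0, "ay": 0, "az": 0.245},
    {"hand": 60, "x": 0.493, "y": -0.484, "z": 0.058, "ax": 0, "ay": 0, "az": 0.245},
    {"hand": 60, "x": 0.493, "y": -0.484, "z": 0.058, "ax": 0, "ay": 0, "az": 0.245},
    {"hand": 60, "x": 0.493, "y": -0.484, "z": 0.058, "ax": 0, "ay": 0, "az": 0.245},
    {"hand": 60, "x": 0.493, "y": -0.484, "z": 0.058, "ax": 0, "ay": 0, "az": 0.245},
    {"hand": 60, "x": 0.493, "y": -0.484, "z": 0.058, "ax": 0, "ay": 0, "az": 0.245},
    {"hand": 60, "x": 0.493, "y": -0.484, "z": 0.058, "ax": 0, "ay": 0, "az": 0.245},
    {"hand": 60, "x": 0.493, "y": -0.484, "z": 0.058, "ax": 0, "ay": 0, "az": 0.245},
  ],
  newtons=20,
)

```text
t: 1.1
tool_pos: [0.4161, -0.1265, 0.3626]
orientation: [3.14, 0.109, 0.0]
force: [1.1, -0.1, -0.9]
opening: 0.056
gripper_force: 0.0
```

```bash
python3 -c "
from h import *
st(); print(to(.505,.0425,.18,-86),to(.505,.0425,.075,-86))"
```

```text
t 1.1 grasp [ 0.4162 -0.1266  0.1956] yang -86.02 tilt [ 0.0003 -0.0002] q [-0.41 -0.31  1.98 -0.    1.47  1.09] F [ 1.1 -0.1 -0.9] op 0.056 gf 0.0
[ 0.1004 -0.1625  0.0157  0.0002 -0.0003 -0.0003] [ 0.1004 -0.1625  0.1207  0.0002 -0.0003 -0.0003]
```

Call:
carry_out(
  targets=[
    {"hand": 60, "x": 0.1, "y": -0.162, "z": 0.016, "ax": 0, "ay": 0, "az": 0},
    {"hand": 60, "x": 0.1, "y": -0.162, "z": 0.016, "ax": 0, "ay": 0, "az": 0},
    {"hand": 60, "x": 0.1, "y": -0.162, "z": 0.016, "ax": 0, "ay": 0, "az": 0},
    {"hand": 60, "x": 0.1, "y": -0.162, "z": 0.016, "ax": 0, "ay": 0, "az": 0},
    {"hand": 60, "x": 0.1, "y": -0.162, "z": 0.08, "ax": 0, "ay": 0, "az": 0},
    {"hand": 60, "x": 0.1, "y": -0.162, "z": 0.12, "ax": 0, "ay": 0, "az": 0},
    {"hand": 60, "x": 0.1, "y": -0.162, "z": 0.12, "ax": 0, "ay": 0, "az": 0},
  ],
)

```text
t: 1.98
tool_pos: [0.5018, 0.0394, 0.2391]
orientation: [-3.139, -0.109, 0.013]
force: [-0.2, 0.6, 0.3]
opening: 0.0554
gripper_force: 0.0
```

```bash
python3 -c "
from h import *
st(); print(to(.505,.0425,.075,-86))"
```

```text
t 1.98 grasp [0.5004 0.0394 0.0722] yang -86.04 tilt [-0.0084 -0.0001] q [-0.02  0.02  1.92 -0.    1.21  1.48] F [-0.2  0.6  0.3] op 0.0554 gf 0.0
[ 0.0034 -0.0029 -0.0029 -0.0005  0.0084 -0.0006]
```

Call:
carry_out(
  targets=[
    {"hand": 60, "x": 0.003, "y": -0.003, "z": -0.002, "ax": 0, "ay": 0.006, "az": 0},
    {"hand": 0, "x": 0.003, "y": -0.003, "z": -0.002, "ax": 0, "ay": 0.006, "az": 0},
    {"hand": 0, "x": 0.003, "y": -0.003, "z": -0.002, "ax": 0, "ay": 0.006, "az": 0},
    {"hand": 0, "x": 0.003, "y": -0.003, "z": -0.002, "ax": 0, "ay": 0.006, "az": 0},
    {"hand": 0, "x": 0.003, "y": -0.003, "z": -0.002, "ax": 0, "ay": 0.006, "az": 0},
  ],
  newtons=15,
)

```text
t: 2.6
tool_pos: [0.5071, 0.0432, 0.2452]
orientation: [-3.139, -0.11, -0.01]
force: [-0.0, -0.6, 0.3]
opening: 0.0205
gripper_force: 0.0
```

Call:
carry_out(
  targets=[
    {"hand": 0, "x": -0.01, "y": 0.0, "z": 0, "ax": 0, "ay": 0, "az": 0},
    {"hand": 0, "x": -0.02, "y": 0.01, "z": 0, "ax": 0, "ay": 0, "az": 0},
    {"hand": 0, "x": -0.03, "y": 0.02, "z": 0, "ax": 0, "ay": 0, "az": 0},
    {"hand": 0, "x": -0.04, "y": 0.03, "z": 0, "ax": 0, "ay": 0, "az": 0},
    {"hand": 0, "x": -0.05, "y": 0.04, "z": 0, "ax": 0, "ay": 0, "az": 0},
    {"hand": 0, "x": -0.058, "y": 0.05, "z": 0, "ax": 0, "ay": 0, "az": 0},
    {"hand": 0, "x": -0.058, "y": 0.05, "z": 0, "ax": 0, "ay": 0, "az": 0},
  ],
)

```text
t: 3.48
tool_pos: [0.4519, -0.0122, 0.2452]
orientation: [3.139, 0.108, 0.009]
force: [-2.2, -1.5, 9.5]
opening: 0.0179
gripper_force: 15.0
```

```bash
python3 -c "
from h import *
st()"
```

```text
t 3.48 grasp [ 0.4529 -0.0124  0.0782] yang -86.08 tilt [ 0.0061 -0.001 ] q [-0.14 -0.14  2.06 -0.    1.22  1.36] F [-2.2 -1.5  9.5] op 0.0179 gf 15.0
```

Call:
carry_out(
  targets=[
    {"hand": 0, "x": -0.005, "y": 0.0, "z": 0, "ax": 0, "ay": 0, "az": 0},
    {"hand": 0, "x": -0.009, "y": 0, "z": 0, "ax": 0, "ay": 0, "az": 0},
    {"hand": 0, "x": -0.012, "y": 0, "z": 0, "ax": 0, "ay": 0, "az": 0},
    {"hand": 0, "x": -0.014, "y": 0, "z": 0, "ax": 0, "ay": 0, "az": 0},
    {"hand": 0, "x": -0.016, "y": 0, "z": 0, "ax": 0, "ay": 0, "az": 0},
    {"hand": 0, "x": -0.016, "y": 0, "z": 0, "ax": 0, "ay": 0, "az": 0},
  ],
)

```text
t: 4.22
tool_pos: [0.4375, -0.0127, 0.2453]
orientation: [3.139, 0.109, 0.017]
force: [12.2, -0.1, -3.0]
opening: 0.0181
gripper_force: 15.0
```

```bash
python3 -c "
from h import *
st()"
```

```text
t 4.22 grasp [ 0.4394 -0.0128  0.0783] yang -86.04 tilt [ 0.0112 -0.0007] q [-0.15 -0.18  2.1   0.    1.22  1.35] F [12.2 -0.1 -3. ] op 0.0181 gf 15.0
```

Call:
carry_out(
  targets=[
    {"hand": 60, "x": 0.001, "y": 0, "z": 0, "ax": 0, "ay": 0, "az": 0},
    {"hand": 60, "x": 0.001, "y": 0, "z": 0, "ax": 0, "ay": 0, "az": 0},
    {"hand": 60, "x": 0.001, "y": 0, "z": -0.05, "ax": 0, "ay": -0.01, "az": 0},
    {"hand": 100, "x": 0.001, "y": 0, "z": -0.1, "ax": 0, "ay": -0.01, "az": 0},
    {"hand": 100, "x": 0.0, "y": 0.1, "z": -0.11, "ax": 0, "ay": -0.01, "az": 0},
    {"hand": 100, "x": 0, "y": 0.15, "z": -0.11, "ax": 0, "ay": -0.01, "az": 0},
    {"hand": 100, "x": 0, "y": 0.15, "z": -0.11, "ax": 0, "ay": -0.01, "az": 0},
  ],
)

```text
t: 5.1
tool_pos: [0.4458, -0.1641, 0.3543]
orientation: [3.139, 0.106, -0.008]
force: [-0.9, -0.0, -0.1]
opening: 0.0831
gripper_force: 0.0
```

```bash
cat >> h.py <<'E'
def blanks(box=(.2,.9,-.55,-.2),zb=.0,names=("top","scene")):
    """brass discs: colour mask, centroid cast on brass top plane; body rect from depth"""
    for n in names:
        im,d=read_camera(n); P=cloud(n,d); np.savez(n+"_l.npz",im=im,d=d)
        hsv=cv2.cvtColor(im,cv2.COLOR_BGR2HSV)
        m=cv2.inRange(hsv,(15,120,90),(35,255,255))
        for c in cv2.findContours(m,cv2.RETR_EXTERNAL,cv2.CHAIN_APPROX_NONE)[0]:
            if not 25<cv2.contourArea(c)<600: continue
            M=np.zeros_like(m);cv2.drawContours(M,[c],-1,1,-1); q=P[M>0]
            z=np.nanmedian(q[:,2])
            if not zb+.06<z<zb+.09: continue
            (u,v),_,_=cv2.fitEllipse(c); X=ray(n,[[u,v]],zb+.072+(.003 if zb<.01 and box[3]<0 else 0))[0]
            if box[0]<X[0]<box[1] and box[2]<X[1]<box[3]: print(n,'brass',round(u,1),round(v,1),X.round(4),'z',z.round(4),'A',cv2.contourArea(c))
        for M in comps(P,zb+.055,zb+.085,box,60):
            r=cv2.minAreaRect(P[M][:,:2].astype(np.float32)*1000); print(n,'body',np.round(r[0],1),np.round(r[1],1),round(r[2],1))
E
python3 -c "
from h import *
st(); blanks(); print(to(.389,-.3125,.17,-117.5))
for n in('top','scene'):
    f=np.load(n+'_l.npz');P=cloud(n,f['d'])
    for M in comps(P,.05,.06,(.3,.7,-.25,.25),25):
        r=cv2.minAreaRect(P[M][:,:2].astype(np.float32)*1000); print(n,'jaw',np.round(r[0],1),np.round(r[1],1),round(r[2],1))
"
```

```text
t 5.1 grasp [ 0.445  -0.1642  0.1873] yang -86.13 tilt [-0.0051 -0.0007] q [-0.46 -0.18  1.89 -0.    1.44  1.04] F [-0.9 -0.  -0.1] op 0.0831 gf 0.0
top body [ 729.5 -320.4] [32.3 18.2] 59.4
top body [ 607.6 -347.5] [44.6 19.1] 66.3
scene brass 168.9 129.4 [ 0.391  -0.3138  0.075 ] z 0.0754 A 66.0
scene body [ 389.5 -312.9] [40.6 43.4] 59.5
scene body [ 597.6 -339.4] [46.1 46.2] 29.8
scene body [ 745.1 -321.1] [17.5 33.3] 42.9
[-0.0665  0.1447  0.0172  0.0014  0.0055  0.5464]
top jaw [591.   86.9] [ 6.6 26.2] 2.7
top jaw [603.  -89.2] [ 6.4 28.4] 2.2
top jaw [550.3 109.4] [46.6  7.2] 1.8
top jaw [553.7  59.4] [46.2  7.9] 4.4
top jaw [560.6 -58. ] [45.   8.2] 3.0
top jaw [ 565.7 -124.2] [46.1  8.1] 3.3
top jaw [562.8  -2.7] [ 7.7 26. ] 8.3
top jaw [520.2  23.8] [44.4  7.7] 3.9
top jaw [524.5 -34.5] [44.8  7.9] 2.8
scene jaw [519.8  21.2] [47.3  9. ] 4.2
scene jaw [ 566.9 -125.9] [46.2  9.4] 5.0
scene jaw [560.  -60.4] [45.1  9.1] 5.6
scene jaw [552.8  57.4] [49.2  8.7] 4.7
scene jaw [549.  107.5] [50.   8.4] 2.5
scene jaw [561.8  -0.8] [10.  19.1] 13.7
scene jaw [603.2 -90.5] [11.5 30. ] 6.9
scene jaw [590.   85.4] [29.8 11.2] 89.8
```

Call:
carry_out(
  targets=[
    {"hand": 100, "x": -0.066, "y": 0.144, "z": 0.017, "ax": 0, "ay": 0.004, "az": 0.546},
    {"hand": 100, "x": -0.066, "y": 0.144, "z": 0.017, "ax": 0, "ay": 0.004, "az": 0.546},
    {"hand": 100, "x": -0.066, "y": 0.144, "z": 0.017, "ax": 0, "ay": 0.004, "az": 0.546},
    {"hand": 100, "x": -0.066, "y": 0.144, "z": 0.017, "ax": 0, "ay": 0.004, "az": 0.546},
    {"hand": 100, "x": -0.066, "y": 0.144, "z": 0.017, "ax": 0, "ay": 0.004, "az": 0.546},
  ],
)

```text
t: 5.82
tool_pos: [0.3908, -0.3086, 0.3373]
orientation: [-3.054, 0.737, 0.001]
force: [0.4, 1.0, -0.0]
opening: 0.0929
gripper_force: 0.0
```

```bash
python3 -c "
from h import *
st(); blanks(); print(to(.389,-.313,.17,-117.3),to(.389,-.313,.046,-117.3))"
```

```text
t 5.83 grasp [ 0.3906 -0.3085  0.1703] yang -117.15 tilt [-0.0008  0.0003] q [-0.77 -0.11  1.85 -0.    1.4   1.27] F [ 0.4  1.  -0. ] op 0.0929 gf 0.0
top body [ 729.4 -320.8] [32.5 17.1] 62.1
top body [ 593.3 -340.1] [45.7 50.4] 3.6
scene brass 168.9 129.4 [ 0.391  -0.3136  0.075 ] z 0.0758 A 68.0
scene body [ 389.8 -312.5] [41.  43.8] 55.7
scene body [ 595.1 -340.3] [45.7 46.2] 35.0
scene body [ 745.4 -321.6] [19.6 33.4] 39.6
[ 0.0002  0.0051  0.0006  0.0006 -0.      0.0033] [ 0.0002  0.005   0.1246  0.0006 -0.      0.0033]
```

Call:
carry_out(
  targets=[
    {"hand": 100, "x": 0, "y": 0.004, "z": 0.04, "ax": 0, "ay": 0, "az": 0.003},
    {"hand": 100, "x": 0, "y": 0.004, "z": 0.09, "ax": 0, "ay": 0, "az": 0.003},
    {"hand": 100, "x": 0, "y": 0.004, "z": 0.122, "ax": 0, "ay": 0, "az": 0.003},
    {"hand": 100, "x": 0, "y": 0.004, "z": 0.122, "ax": 0, "ay": 0, "az": 0.003},
    {"hand": 20, "x": 0, "y": 0.004, "z": 0.122, "ax": 0, "ay": 0, "az": 0.003},
    {"hand": 20, "x": 0, "y": 0.004, "z": 0.122, "ax": 0, "ay": 0, "az": 0.003},
    {"hand": 20, "x": 0, "y": 0.004, "z": 0.122, "ax": 0, "ay": 0, "az": 0.003},
    {"hand": 20, "x": 0, "y": 0.004, "z": 0.122, "ax": 0, "ay": 0, "az": 0.003},
  ],
  newtons=25,
)

```text
t: 6.92
tool_pos: [0.389, -0.3137, 0.2165]
orientation: [3.05, -0.745, 0.002]
force: [-0.3, -0.9, 0.3]
opening: 0.0571
gripper_force: 0.0
```

```bash
python3 -c "
from h import *
st()"
```

```text
t 6.92 grasp [ 0.3891 -0.314   0.0495] yang -117.46 tilt [ 0.0008 -0.002 ] q [-0.78  0.04  1.94 -0.    1.15  1.27] F [-0.3 -0.9  0.3] op 0.0571 gf 0.0
```

Call:
carry_out(
  targets=[
    {"hand": 20, "x": 0, "y": 0, "z": 0.003, "ax": 0, "ay": 0, "az": 0},
    {"hand": 20, "x": 0, "y": 0, "z": 0.003, "ax": 0, "ay": 0, "az": 0},
    {"hand": 20, "x": 0, "y": 0, "z": 0.003, "ax": 0, "ay": 0, "az": 0},
    {"hand": 20, "x": 0, "y": 0, "z": 0.003, "ax": 0, "ay": 0, "az": 0},
  ],
)

```text
t: 7.42
tool_pos: [0.3887, -0.3133, 0.2125]
orientation: [3.051, -0.745, -0.0]
force: [0.4, -0.3, -2.2]
opening: 0.0379
gripper_force: 24.9
```

```bash
python3 -c "
from h import *
st();print(to(.389,-.313,.19,-86))"
```

```text
t 7.42 grasp [ 0.3886 -0.3134  0.0455] yang -117.46 tilt [-0.0005 -0.0007] q [-0.78  0.05  1.95 -0.    1.15  1.27] F [ 0.4 -0.3 -2.2] op 0.0379 gf 24.9
[ 1.000e-04 -3.000e-04 -1.445e-01  8.000e-04  3.000e-04 -5.490e-01]
```

Call:
carry_out(
  targets=[
    {"hand": 20, "x": 0, "y": 0, "z": -0.05, "ax": 0, "ay": 0, "az": 0},
    {"hand": 20, "x": 0, "y": 0, "z": -0.1, "ax": 0, "ay": 0, "az": -0.1},
    {"hand": 20, "x": 0, "y": 0, "z": -0.144, "ax": 0, "ay": 0, "az": -0.25},
    {"hand": 20, "x": 0, "y": 0, "z": -0.144, "ax": 0, "ay": 0, "az": -0.4},
    {"hand": 20, "x": 0, "y": 0, "z": -0.144, "ax": 0, "ay": 0, "az": -0.549},
    {"hand": 20, "x": 0, "y": 0, "z": -0.144, "ax": 0, "ay": 0, "az": -0.549},
  ],
)

```text
t: 8.18
tool_pos: [0.3887, -0.3132, 0.3566]
orientation: [3.139, 0.108, -0.0]
force: [0.5, -0.7, -2.5]
opening: 0.038
gripper_force: 24.9
```

```bash
python3 -c "
from h import *
st();print(to(.5515,.0833,.19,-86))"
```

```text
t 8.18 grasp [ 0.3887 -0.3133  0.1896] yang -86.05 tilt [-0.0003 -0.0009] q [-0.78 -0.12  1.83 -0.    1.43  0.72] F [ 0.5 -0.7 -2.5] op 0.038 gf 24.9
[ 1.897e-01 -3.843e-01 -8.000e-04  9.000e-04  3.000e-04 -9.000e-04]
```

Call:
carry_out(
  targets=[
    {"hand": 20, "x": 0.025, "y": -0.05, "z": 0, "ax": 0, "ay": 0, "az": 0},
    {"hand": 20, "x": 0.05, "y": -0.1, "z": 0, "ax": 0, "ay": 0, "az": 0},
    {"hand": 20, "x": 0.075, "y": -0.15, "z": 0, "ax": 0, "ay": 0, "az": 0},
    {"hand": 20, "x": 0.1, "y": -0.2, "z": 0, "ax": 0, "ay": 0, "az": 0},
    {"hand": 20, "x": 0.125, "y": -0.25, "z": 0, "ax": 0, "ay": 0, "az": 0},
    {"hand": 20, "x": 0.15, "y": -0.3, "z": 0, "ax": 0, "ay": 0, "az": 0},
    {"hand": 20, "x": 0.17, "y": -0.35, "z": 0, "ax": 0, "ay": 0, "az": 0},
    {"hand": 20, "x": 0.19, "y": -0.384, "z": 0, "ax": 0, "ay": 0, "az": 0},
  ],
)

```text
t: 9.18
tool_pos: [0.5517, 0.0855, 0.3559]
orientation: [3.139, 0.105, -0.001]
force: [-0.0, -0.2, -1.7]
opening: 0.0379
gripper_force: 24.9
```

Call:
carry_out(
  targets=[
    {"hand": 20, "x": 0, "y": 0, "z": 0, "ax": 0, "ay": 0, "az": 0},
    {"hand": 20, "x": 0, "y": 0, "z": 0, "ax": 0, "ay": 0, "az": 0},
  ],
)

```text
t: 9.43
tool_pos: [0.5513, 0.0828, 0.3558]
orientation: [3.138, 0.107, -0.002]
force: [-0.1, -1.2, -2.2]
opening: 0.0378
gripper_force: 24.9
```

```bash
python3 -c "
from h import *
st();print(to(.5515,.0833,.112,-86))
for n in('scene','top'):
    im,d=read_camera(n);P=cloud(n,d);np.savez(n+'_l.npz',im=im,d=d)
    for M in comps(P,.05,.06,(.3,.7,-.25,.25),25):
        r=cv2.minAreaRect(P[M][:,:2].astype(np.float32)*1000); print(n,'jaw',np.round(r[0],1),np.round(r[1],1),round(r[2],1))
im=np.load('scene_l.npz')['im'];cv2.imwrite('pics/s2.png',cv2.resize(im[120:290,200:380],None,fx=3.4,fy=3.4,interpolation=cv2.INTER_CUBIC))
"
```

```text
t 9.43 grasp [0.5511 0.0825 0.1888] yang -86.09 tilt [-0.0013 -0.0016] q [ 0.06  0.04  1.67 -0.    1.43  1.56] F [-0.1 -1.2 -2.2] op 0.0378 gf 24.9
[ 0.0003 -0.0006  0.0768  0.0015  0.0014 -0.0017]
scene jaw [520.1  21.1] [48.   8.3] 4.1
scene jaw [ 567.3 -126.2] [48.7  9.2] 4.7
scene jaw [561.9 -60.2] [44.3  8.8] 4.2
scene jaw [552.3  57.4] [45.9  8.7] 4.7
scene jaw [548.6 107.3] [50.8  8.7] 3.7
scene jaw [562.3  -0.7] [ 9.2 19.1] 13.0
scene jaw [602.4 -90. ] [11.  30.9] 3.4
scene jaw [590.9  85.2] [11.2 29.6] 2.6
top jaw [603.1 -89.3] [ 6.7 28.7] 3.9
top jaw [560.2 -58. ] [44.1  8.1] 3.0
top jaw [ 566.1 -124.2] [46.7  8.4] 2.2
top jaw [543.4 108.7] [ 7.7 32.5] 89.6
top jaw [545.9  58.8] [30.6  7.8] 4.3
top jaw [562.1  -2.9] [ 8.2 25.7] 4.3
top jaw [524.5 -34.5] [45.1  7.9] 3.2
```

View pics/s2.png

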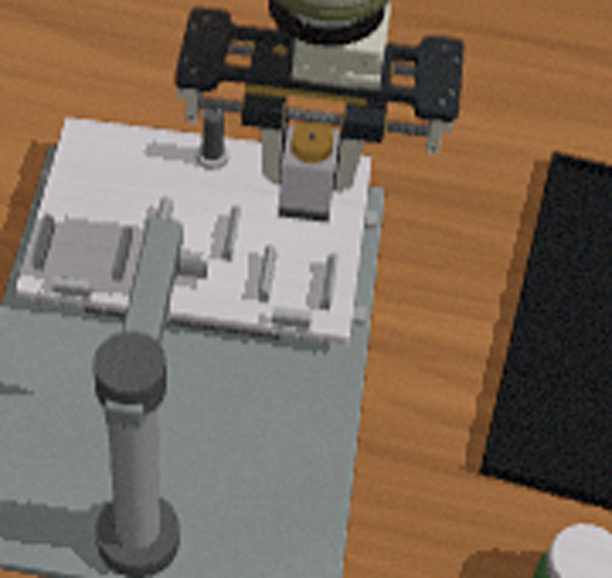

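The blank hangs over the narrow slot, near (305,205) in the crop. I'll lower it to just above the jaws.

Call:
carry_out(
  targets=[
    {"hand": 20, "x": 0, "y": -0.001, "z": 0.03, "ax": 0.001, "ay": 0.001, "az": -0.002},
    {"hand": 20, "x": 0, "y": -0.001, "z": 0.06, "ax": 0.001, "ay": 0.001, "az": -0.002},
    {"hand": 20, "x": 0, "y": -0.001, "z": 0.08, "ax": 0.001, "ay": 0.001, "az": -0.002},
    {"hand": 20, "x": 0, "y": -0.001, "z": 0.08, "ax": 0.001, "ay": 0.001, "az": -0.002},
    {"hand": 20, "x": 0, "y": -0.001, "z": 0.08, "ax": 0.001, "ay": 0.001, "az": -0.002},
    {"hand": 20, "x": 0, "y": -0.001, "z": 0.08, "ax": 0.001, "ay": 0.001, "az": -0.002},
  ],
)

```text
t: 10.28
tool_pos: [0.5522, 0.0839, 0.2779]
orientation: [-3.14, -0.113, -0.005]
force: [-0.2, -0.4, -2.3]
opening: 0.0382
gripper_force: 24.9
```

```bash
python3 -c "
from h import *
st();print(to(.5515,.0833,.082,-86))
blanks((.3,.8,-.25,.25),.065)
for n in('scene','top'):
    f=np.load(n+'_l.npz');P=cloud(n,f['d'])
    for M in comps(P,.05,.06,(.3,.7,0.03,.25),25):
        r=cv2.minAreaRect(P[M][:,:2].astype(np.float32)*1000); print(n,'jaw',np.round(r[0],1),np.round(r[1],1),round(r[2],1))
"
```

```text
t 10.28 grasp [0.5527 0.084  0.1109] yang -85.9 tilt [0.0034 0.0001] q [ 0.06  0.11  1.74 -0.    1.28  1.56] F [-0.2 -0.4 -2.3] op 0.0382 gf 24.9
[-0.0008  0.0006  0.0289  0.0001 -0.0034  0.0018]
scene brass 289.7 182.2 [0.5553 0.084  0.137 ] z 0.1414 A 82.0
scene body [553.6  83.8] [40.8 69.3] 3.6
scene jaw [554.7  57.6] [41.8  8.4] 3.7
scene jaw [551.8 107.5] [43.3  8.7] 3.7
scene jaw [590.9  85.3] [10.8 29.6] 0.9
```

Call:
carry_out(
  targets=[
    {"hand": 20, "x": -0.001, "y": 0.001, "z": 0.006, "ax": 0, "ay": -0.003, "az": 0},
    {"hand": 20, "x": -0.001, "y": 0.001, "z": 0.011, "ax": 0, "ay": -0.003, "az": 0},
    {"hand": 20, "x": -0.001, "y": 0.001, "z": 0.015, "ax": 0, "ay": -0.003, "az": 0},
    {"hand": 20, "x": -0.001, "y": 0.001, "z": 0.019, "ax": 0, "ay": -0.003, "az": 0},
    {"hand": 20, "x": -0.001, "y": 0.001, "z": 0.023, "ax": 0, "ay": -0.003, "az": 0},
    {"hand": 20, "x": -0.001, "y": 0.001, "z": 0.026, "ax": 0, "ay": -0.003, "az": 0},
    {"hand": 20, "x": -0.001, "y": 0.001, "z": 0.026, "ax": 0, "ay": -0.003, "az": 0},
  ],
)

```text
t: 11.25
tool_pos: [0.5505, 0.0829, 0.25]
orientation: [3.139, 0.113, -0.004]
force: [0.3, -0.1, -2.3]
opening: 0.0381
gripper_force: 24.9
```

```bash
python3 -c "
from h import *
st()"
```

```text
t 11.25 grasp [0.55   0.0828 0.083 ] yang -85.89 tilt [-0.0027 -0.0003] q [ 0.06  0.15  1.76 -0.    1.23  1.56] F [ 0.3 -0.1 -2.3] op 0.0381 gf 24.9
```

Call:
carry_out(
  targets=[
    {"hand": 20, "x": 0.001, "y": 0, "z": 0.001, "ax": 0, "ay": 0, "az": 0},
    {"hand": 20, "x": 0.001, "y": 0, "z": 0.002, "ax": 0, "ay": 0, "az": 0},
    {"hand": 20, "x": 0.001, "y": 0, "z": 0.002, "ax": 0, "ay": 0, "az": 0},
  ],
)

```text
t: 11.62
tool_pos: [0.552, 0.083, 0.2492]
orientation: [3.139, 0.113, -0.001]
force: [-1.9, -0.0, 5.0]
opening: 0.0381
gripper_force: 24.9
```

Call:
carry_out(
  targets=[
    {"hand": 60, "x": 0, "y": 0, "z": 0, "ax": 0, "ay": 0, "az": 0},
    {"hand": 60, "x": 0, "y": 0, "z": 0, "ax": 0, "ay": 0, "az": 0},
    {"hand": 60, "x": 0, "y": 0, "z": 0, "ax": 0, "ay": 0, "az": 0},
    {"hand": 60, "x": 0, "y": 0, "z": -0.05, "ax": 0, "ay": 0, "az": 0},
    {"hand": 60, "x": 0, "y": 0, "z": -0.1, "ax": 0, "ay": 0, "az": 0},
    {"hand": 100, "x": -0.05, "y": 0.06, "z": -0.1, "ax": 0, "ay": 0, "az": 0},
    {"hand": 100, "x": -0.1, "y": 0.11, "z": -0.1, "ax": 0, "ay": 0, "az": 0},
    {"hand": 100, "x": -0.1, "y": 0.16, "z": -0.1, "ax": 0, "ay": 0, "az": 0},
  ],
)

```text
t: 12.62
tool_pos: [0.4627, -0.0777, 0.3482]
orientation: [-3.139, -0.116, 0.004]
force: [0.9, -0.5, -0.2]
opening: 0.0809
gripper_force: 0.0
```

```bash
python3 -c "
from h import *
st();blanks((.3,.8,-.25,.25),.04); blanks()
im=np.load('top_l.npz')['im'];cv2.imwrite('pics/t3.png',cv2.resize(im[100:300,180:420],None,fx=2.8,fy=2.8,interpolation=cv2.INTER_CUBIC))"
```

```text
t 12.62 grasp [ 0.4623 -0.0777  0.1812] yang -85.78 tilt [-0.0025  0.0001] q [-0.28 -0.2   1.91 -0.    1.43  1.22] F [ 0.9 -0.5 -0.2] op 0.0809 gf 0.0
top brass 228.9 197.9 [0.5519 0.0835 0.112 ] z 0.1125 A 84.5
top body [553.6  84.2] [39.1 35.2] 4.1
scene brass 288.5 188.6 [0.5569 0.083  0.112 ] z 0.112 A 74.5
scene body [553.3  82.7] [39.7 38.4] 6.9
top body [ 729.8 -320.8] [32.4 16.7] 61.1
top body [ 593.  -339.9] [46.2 50.6] 3.6
scene body [ 595.7 -340.2] [47.3 45.7] 33.1
scene body [ 745.6 -321.9] [18.4 33.6] 36.9
```

View pics/t3.png

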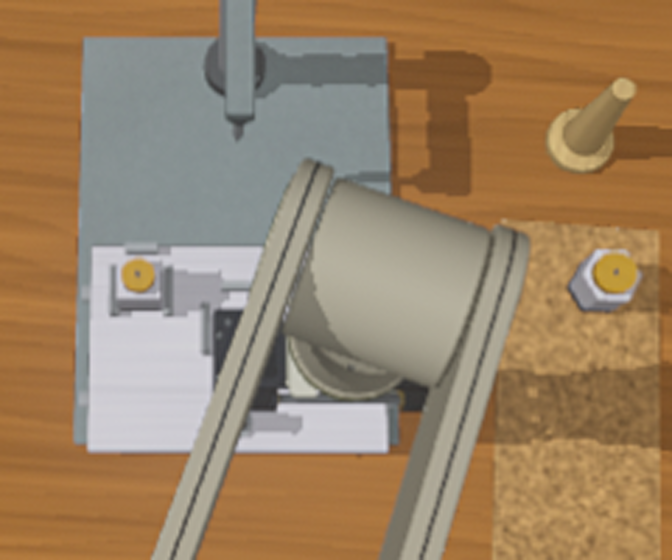

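Seen from above, the small square is seated in the narrow slot at crop (137,285), with its brass face at z = 0.112. The hexagon is undisturbed at crop (608,280). Next I'll fetch the hexagon.

```bash
python3 -c "
from h import *
print(to(.5932,-.3402,.18,-56.4))"
```

```text
[ 0.1106  0.27    0.0014 -0.0006  0.0017 -0.5181]
```

Call:
carry_out(
  targets=[
    {"hand": 100, "x": 0.111, "y": 0.27, "z": 0.001, "ax": 0, "ay": 0, "az": -0.518},
    {"hand": 100, "x": 0.111, "y": 0.27, "z": 0.001, "ax": 0, "ay": 0, "az": -0.518},
    {"hand": 100, "x": 0.111, "y": 0.27, "z": 0.001, "ax": 0, "ay": 0, "az": -0.518},
    {"hand": 100, "x": 0.111, "y": 0.27, "z": 0.001, "ax": 0, "ay": 0, "az": -0.518},
    {"hand": 100, "x": 0.111, "y": 0.27, "z": 0.001, "ax": 0, "ay": 0, "az": -0.518},
    {"hand": 100, "x": 0.111, "y": 0.27, "z": 0.001, "ax": 0, "ay": 0, "az": -0.518},
    {"hand": 100, "x": 0.111, "y": 0.27, "z": 0.001, "ax": 0, "ay": 0, "az": -0.518},
    {"hand": 100, "x": 0.111, "y": 0.27, "z": 0.001, "ax": 0, "ay": 0, "az": -0.518},
  ],
)

```text
t: 13.82
tool_pos: [0.5951, -0.3368, 0.3475]
orientation: [-3.004, -0.916, 0.003]
force: [1.0, 0.1, 0.3]
opening: 0.0927
gripper_force: 0.0
```

```bash
python3 -c "
from h import *
st(); blanks(); print(to(.5932,-.3402,.046,-56.4)); blanks((.3,.8,-.25,.25),.04)"
```

```text
t 13.82 grasp [ 0.5948 -0.3368  0.1805] yang -56.1 tilt [-0.0021  0.    ] q [-0.59  0.39  1.29 -0.    1.46  0.39] F [1.  0.1 0.3] op 0.0927 gf 0.0
top body [ 730.2 -320.2] [31.8 19. ] 54.3
scene body [ 595.3 -340.5] [48.7 45.7] 32.5
scene body [ 745.  -321.6] [18.4 33.4] 40.6
[-0.0028  0.0015  0.1349 -0.0005  0.0016  0.0048]
top body [553.1  84.1] [38.8 35. ] 4.6
scene brass 288.5 188.6 [0.5568 0.0831 0.112 ] z 0.1124 A 75.0
scene body [554.8  82.5] [40.2 37.5] 4.6
```

Call:
carry_out(
  targets=[
    {"hand": 100, "x": -0.002, "y": 0.001, "z": 0.04, "ax": 0, "ay": 0.001, "az": 0.003},
    {"hand": 100, "x": -0.002, "y": 0.001, "z": 0.09, "ax": 0, "ay": 0.001, "az": 0.003},
    {"hand": 100, "x": -0.002, "y": 0.001, "z": 0.135, "ax": 0, "ay": 0.001, "az": 0.003},
    {"hand": 100, "x": -0.002, "y": 0.001, "z": 0.135, "ax": 0, "ay": 0.001, "az": 0.003},
    {"hand": 100, "x": -0.002, "y": 0.001, "z": 0.135, "ax": 0, "ay": 0.001, "az": 0.003},
  ],
)

```text
t: 14.65
tool_pos: [0.594, -0.3409, 0.2145]
orientation: [3.006, 0.908, 0.0]
force: [0.5, -1.0, 0.5]
opening: 0.0929
gripper_force: 0.0
```

Call:
carry_out(
  targets=[
    {"hand": 30, "x": 0, "y": 0, "z": 0, "ax": 0, "ay": 0, "az": 0},
    {"hand": 30, "x": 0, "y": 0, "z": 0, "ax": 0, "ay": 0, "az": 0},
    {"hand": 30, "x": 0, "y": 0, "z": 0, "ax": 0, "ay": 0, "az": 0},
    {"hand": 30, "x": 0, "y": 0, "z": 0, "ax": 0, "ay": 0, "az": 0},
    {"hand": 30, "x": 0, "y": 0, "z": 0, "ax": 0, "ay": 0, "az": 0},
    {"hand": 30, "x": 0, "y": 0, "z": 0, "ax": 0, "ay": 0, "az": 0},
    {"hand": 30, "x": 0, "y": 0, "z": 0, "ax": 0, "ay": 0, "az": 0},
  ],
)

```text
t: 15.52
tool_pos: [0.5933, -0.3406, 0.2122]
orientation: [-3.007, -0.908, 0.002]
force: [0.3, -0.9, -0.6]
opening: 0.0462
gripper_force: 25.0
```

```bash
python3 -c "
from h import *
st(); print(to(.5932,-.3402,.19,-86))"
```

```text
t 15.53 grasp [ 0.5931 -0.3406  0.0452] yang -56.38 tilt [-0.0013  0.0003] q [-0.6   0.51  1.39 -0.    1.24  0.39] F [ 0.3 -0.9 -0.6] op 0.0462 gf 25.0
[-0.     -0.0006 -0.1447 -0.0007  0.0012  0.5169]
```

Call:
carry_out(
  targets=[
    {"hand": 30, "x": 0, "y": 0, "z": -0.05, "ax": 0, "ay": 0, "az": 0},
    {"hand": 30, "x": 0, "y": 0, "z": -0.1, "ax": 0, "ay": 0, "az": 0.1},
    {"hand": 30, "x": 0, "y": 0, "z": -0.145, "ax": 0, "ay": 0, "az": 0.25},
    {"hand": 30, "x": 0, "y": 0, "z": -0.145, "ax": 0, "ay": 0, "az": 0.4},
    {"hand": 30, "x": 0, "y": 0, "z": -0.145, "ax": 0, "ay": 0, "az": 0.517},
    {"hand": 30, "x": 0, "y": 0, "z": -0.145, "ax": 0, "ay": 0, "az": 0.517},
  ],
)

```text
t: 16.27
tool_pos: [0.5933, -0.3405, 0.3567]
orientation: [-3.139, -0.111, 0.004]
force: [-0.5, -0.4, -2.0]
opening: 0.0459
gripper_force: 25.0
```

```bash
python3 -c "
from h import *
st(); print(to(.5225,-.007,.19,-86))"
```

```text
t 16.27 grasp [ 0.593  -0.3404  0.1897] yang -85.96 tilt [-0.0023  0.001 ] q [-0.6   0.38  1.28 -0.    1.48  0.9 ] F [-0.5 -0.4 -2. ] op 0.0459 gf 25.0
[-4.720e-02 -3.377e-01  2.000e-04 -1.100e-03  2.200e-03  7.000e-04]
```

Call:
carry_out(
  targets=[
    {"hand": 30, "x": -0.01, "y": -0.05, "z": 0, "ax": 0, "ay": 0, "az": 0},
    {"hand": 30, "x": -0.02, "y": -0.11, "z": 0, "ax": 0, "ay": 0, "az": 0},
    {"hand": 30, "x": -0.03, "y": -0.17, "z": 0, "ax": 0, "ay": 0, "az": 0},
    {"hand": 30, "x": -0.04, "y": -0.23, "z": 0, "ax": 0, "ay": 0, "az": 0},
    {"hand": 30, "x": -0.047, "y": -0.28, "z": 0, "ax": 0, "ay": 0, "az": 0},
    {"hand": 30, "x": -0.047, "y": -0.32, "z": 0, "ax": 0, "ay": 0, "az": 0},
    {"hand": 30, "x": -0.047, "y": -0.338, "z": 0, "ax": 0, "ay": 0.002, "az": 0},
    {"hand": 30, "x": -0.047, "y": -0.338, "z": 0, "ax": 0, "ay": 0.002, "az": 0},
  ],
)

```text
t: 17.27
tool_pos: [0.5231, -0.0061, 0.3574]
orientation: [-3.139, -0.115, -0.001]
force: [-0.3, -0.6, -2.0]
opening: 0.046
gripper_force: 25.0
```

Call:
carry_out(
  targets=[
    {"hand": 30, "x": 0, "y": 0, "z": 0.03, "ax": 0, "ay": 0, "az": 0},
    {"hand": 30, "x": 0, "y": 0, "z": 0.06, "ax": 0, "ay": 0, "az": 0},
    {"hand": 30, "x": 0, "y": 0, "z": 0.08, "ax": 0, "ay": 0, "az": 0},
    {"hand": 30, "x": 0, "y": 0, "z": 0.08, "ax": 0, "ay": 0, "az": 0},
    {"hand": 30, "x": 0, "y": 0, "z": 0.08, "ax": 0, "ay": 0, "az": 0},
  ],
)

```text
t: 17.9
tool_pos: [0.5236, -0.0076, 0.2784]
orientation: [-3.14, -0.109, -0.003]
force: [0.7, -0.6, -2.3]
opening: 0.046
gripper_force: 25.0
```

```bash
python3 -c "
from h import *
st();print(to(.5225,-.007,.082,-86))
blanks((.3,.8,-.25,.25),.065,('scene',))
for n in('scene',):
    f=np.load(n+'_l.npz');P=cloud(n,f['d'])
    for M in comps(P,.05,.06,(.3,.7,-.25,.15),25):
        r=cv2.minAreaRect(P[M][:,:2].astype(np.float32)*1000); print(n,'jaw',np.round(r[0],1),np.round(r[1],1),round(r[2],1))
"
```

```text
t 17.9 grasp [ 0.5239 -0.0076  0.1114] yang -86.03 tilt [0.0016 0.0001] q [-0.11  0.02  1.84  0.    1.28  1.39] F [ 0.7 -0.6 -2.3] op 0.046 gf 25.0
[-0.0011 -0.0007  0.0294 -0.     -0.0016 -0.0006]
scene brass 257.3 167.2 [ 0.5258 -0.0078  0.137 ] z 0.1416 A 112.0
scene body [528.   -6.6] [74.2 41.1] 71.1
scene jaw [520.5  21.2] [47.2  8.5] 3.9
scene jaw [ 566.5 -125.6] [45.   9.6] 5.1
scene jaw [561.3 -60. ] [47.4  8.8] 4.4
scene jaw [551.3  82.4] [47.3 58.8] 3.5
scene jaw [562.   -0.6] [12.7 20.5] 5.3
scene jaw [604.2 -90.5] [10.2 30.4] 2.7
scene jaw [591.6  85.3] [12.  29.5] 6.9
```

Call:
carry_out(
  targets=[
    {"hand": 30, "x": -0.001, "y": -0.0005, "z": 0.006, "ax": 0, "ay": 0, "az": 0},
    {"hand": 30, "x": -0.001, "y": -0.0005, "z": 0.011, "ax": 0, "ay": 0, "az": 0},
    {"hand": 30, "x": -0.001, "y": -0.0005, "z": 0.015, "ax": 0, "ay": 0, "az": 0},
    {"hand": 30, "x": -0.001, "y": -0.0005, "z": 0.019, "ax": 0, "ay": 0, "az": 0},
    {"hand": 30, "x": -0.001, "y": -0.0005, "z": 0.023, "ax": 0, "ay": 0, "az": 0},
    {"hand": 30, "x": -0.001, "y": -0.0005, "z": 0.027, "ax": 0, "ay": 0, "az": 0},
    {"hand": 30, "x": -0.001, "y": -0.0005, "z": 0.029, "ax": 0, "ay": 0, "az": 0},
    {"hand": 30, "x": -0.001, "y": -0.0005, "z": 0.029, "ax": 0, "ay": 0, "az": 0},
  ],
)

```text
t: 18.95
tool_pos: [0.5225, -0.0062, 0.2492]
orientation: [-3.139, -0.11, -0.003]
force: [0.3, 0.6, 2.9]
opening: 0.0459
gripper_force: 25.0
```

```bash
python3 -c "
from h import *
st()"
```

```text
t 18.95 grasp [ 0.5228 -0.0061  0.0822] yang -86.0 tilt [0.0019 0.0006] q [-0.11  0.05  1.86  0.    1.22  1.39] F [0.3 0.6 2.9] op 0.0459 gf 25.0
```

Call:
carry_out(
  targets=[
    {"hand": 70, "x": 0, "y": 0, "z": 0, "ax": 0, "ay": 0, "az": 0},
    {"hand": 70, "x": 0, "y": 0, "z": 0, "ax": 0, "ay": 0, "az": 0},
    {"hand": 70, "x": 0, "y": 0, "z": 0, "ax": 0, "ay": 0, "az": 0},
    {"hand": 70, "x": 0, "y": 0, "z": -0.05, "ax": 0, "ay": 0, "az": 0},
    {"hand": 70, "x": 0, "y": 0, "z": -0.1, "ax": 0, "ay": 0, "az": 0},
    {"hand": 60, "x": -0.08, "y": 0, "z": -0.1, "ax": 0, "ay": 0, "az": 0},
    {"hand": 60, "x": -0.085, "y": 0, "z": -0.1, "ax": 0, "ay": 0, "az": 0},
  ],
)

```text
t: 19.82
tool_pos: [0.4353, -0.0123, 0.3482]
orientation: [-3.139, -0.11, 0.0]
force: [0.3, -0.3, 0.9]
opening: 0.0562
gripper_force: 0.0
```

```bash
python3 -c "
from h import *
st();blanks((.3,.8,-.25,.25),.04);print(to(.438,-.0128,.077,-86))
f=np.load('top_l.npz')['im'][100:270,180:340];g=np.load('scene_l.npz')['im'][120:290,200:360]
cv2.imwrite('pics/t4.png',cv2.resize(np.hstack([f,g]),None,fx=2.5,fy=2.5,interpolation=cv2.INTER_CUBIC))"
```

```text
t 19.82 grasp [ 0.4353 -0.0122  0.1812] yang -86.0 tilt [-0.0002  0.0004] q [-0.15 -0.3   2.    0.    1.44  1.35] F [ 0.3 -0.3  0.9] op 0.0562 gf 0.0
top body [553.2  92.5] [37.9 18. ] 4.4
scene brass 288.5 188.8 [0.5578 0.0831 0.112 ] z 0.1124 A 76.5
scene brass 258.0 173.3 [ 0.5255 -0.0057  0.112 ] z 0.1121 A 123.0
scene body [525.2  -6.4] [47.1 46.5] 5.0
scene body [553.3  82.6] [41.1 38.3] 6.7
[ 0.0021  0.0007  0.1043 -0.0003 -0.0006 -0.0003]
```

View pics/t4.png

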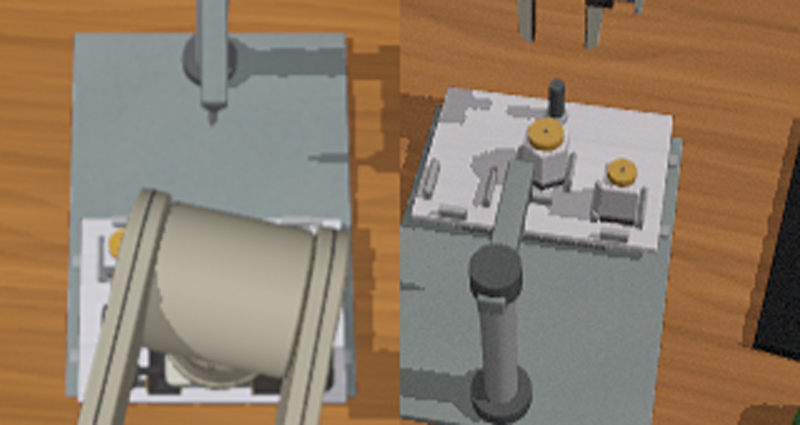

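Both blanks are seated: in the scene half, the hexagon's brass is at (545,135) and the small square's at (622,172), both at z = 0.112. Now I'll take the post.

Call:
carry_out(
  targets=[
    {"hand": 60, "x": 0.002, "y": 0.001, "z": 0.04, "ax": 0, "ay": 0, "az": 0},
    {"hand": 60, "x": 0.002, "y": 0.001, "z": 0.08, "ax": 0, "ay": 0, "az": 0},
    {"hand": 60, "x": 0.002, "y": 0.001, "z": 0.104, "ax": 0, "ay": 0, "az": 0},
    {"hand": 60, "x": 0.002, "y": 0.001, "z": 0.104, "ax": 0, "ay": 0, "az": 0},
    {"hand": 0, "x": 0.002, "y": 0.001, "z": 0.104, "ax": 0, "ay": 0, "az": 0},
    {"hand": 0, "x": 0.002, "y": 0.001, "z": 0.104, "ax": 0, "ay": 0, "az": 0},
    {"hand": 0, "x": 0.002, "y": 0.001, "z": 0.104, "ax": 0, "ay": 0, "az": 0},
    {"hand": 0, "x": 0.002, "y": 0.001, "z": 0.104, "ax": 0, "ay": 0, "az": 0},
  ],
)

```text
t: 20.92
tool_pos: [0.4396, -0.0131, 0.245]
orientation: [-3.139, -0.11, -0.003]
force: [0.2, -0.8, 0.0]
opening: 0.0207
gripper_force: 0.0
```

```bash
python3 -c "
from h import *
st();print(to(.5638,-.0925,.077,-86))"
```

```text
t 20.93 grasp [ 0.4399 -0.013   0.078 ] yang -86.0 tilt [0.0017 0.0003] q [-0.15 -0.17  2.09  0.    1.22  1.35] F [ 0.2 -0.8  0. ] op 0.0207 gf 0.0
[ 1.184e-01  8.790e-02  1.200e-03 -2.000e-04 -1.700e-03 -1.000e-04]
```

Call:
carry_out(
  targets=[
    {"hand": 0, "x": 0, "y": 0, "z": 0, "ax": 0, "ay": 0, "az": 0},
    {"hand": 0, "x": 0, "y": 0, "z": 0, "ax": 0, "ay": 0, "az": 0},
    {"hand": 0, "x": 0.01, "y": 0.007, "z": 0, "ax": 0, "ay": 0, "az": 0},
    {"hand": 0, "x": 0.022, "y": 0.016, "z": 0, "ax": 0, "ay": 0, "az": 0},
    {"hand": 0, "x": 0.034, "y": 0.025, "z": 0, "ax": 0, "ay": 0, "az": 0},
    {"hand": 0, "x": 0.046, "y": 0.034, "z": 0, "ax": 0, "ay": 0, "az": 0},
    {"hand": 0, "x": 0.058, "y": 0.043, "z": 0, "ax": 0, "ay": 0, "az": 0},
    {"hand": 0, "x": 0.068, "y": 0.05, "z": 0, "ax": 0, "ay": 0, "az": 0},
  ],
  newtons=25,
)

```text
t: 21.92
tool_pos: [0.5112, -0.0584, 0.2449]
orientation: [-3.139, -0.11, -0.001]
force: [-3.4, 2.5, 8.2]
opening: 0.0176
gripper_force: 25.0
```

Call:
carry_out(
  targets=[
    {"hand": 0, "x": 0.01, "y": 0.008, "z": 0, "ax": 0, "ay": 0, "az": 0},
    {"hand": 0, "x": 0.022, "y": 0.018, "z": 0, "ax": 0, "ay": 0, "az": 0},
    {"hand": 0, "x": 0.034, "y": 0.027, "z": 0, "ax": 0, "ay": 0, "az": 0},
    {"hand": 0, "x": 0.044, "y": 0.034, "z": 0, "ax": 0, "ay": 0, "az": 0},
    {"hand": 0, "x": 0.05, "y": 0.038, "z": 0, "ax": 0, "ay": 0, "az": 0},
    {"hand": 0, "x": 0.05, "y": 0.038, "z": 0, "ax": 0, "ay": 0, "az": 0},
    {"hand": 0, "x": 0.05, "y": 0.038, "z": 0, "ax": 0, "ay": 0, "az": 0},
  ],
)

```text
t: 22.8
tool_pos: [0.5635, -0.0929, 0.2449]
orientation: [3.139, 0.109, 0.003]
force: [2.3, -1.8, 4.0]
opening: 0.0173
gripper_force: 25.0
```

```bash
python3 -c "
from h import *
st();print(to(.5638,-.0925,.077,-86));blanks((.3,.9,-.25,.25),.04)
f=np.load('top_l.npz')['im'][110:200,210:310];g=np.load('scene_l.npz')['im'][170:260,190:290]
cv2.imwrite('pics/t5.png',cv2.resize(np.hstack([f,g]),None,fx=4,fy=4,interpolation=cv2.INTER_CUBIC))"
```

```text
t 22.8 grasp [ 0.5639 -0.0929  0.0779] yang -86.01 tilt [ 0.0021 -0.0003] q [-0.25  0.19  1.73  0.    1.22  1.25] F [ 2.3 -1.8  4. ] op 0.0173 gf 25.0
[ 0.0003 -0.0003  0.0009  0.0004 -0.002  -0.0001]
top brass 264.9 152.0 [0.6754 0.0032 0.112 ] z 0.1124 A 65.0
top body [678.    5.3] [40.  38.1] 7.4
scene brass 250.1 221.1 [0.6786 0.0101 0.112 ] z 0.1121 A 32.5
scene brass 216.3 204.1 [ 0.6491 -0.0851  0.112 ] z 0.1122 A 141.5
scene body [565.1 -93.5] [20.6 49.4] 7.3
scene body [649.4 -86.8] [47.7 46.8] 3.5
scene body [676.8  12. ] [41.6 19.4] 4.7
scene body [795.7  14.7] [13.1 30.7] 21.6
```

View pics/t5.png

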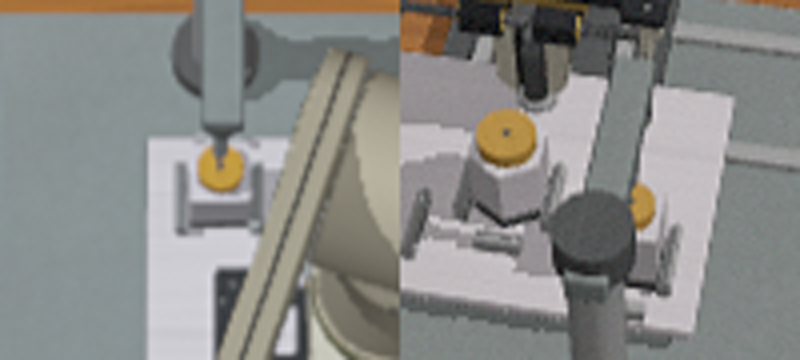

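```bash
python3 -c "
from h import *
for fn in ('top0','top_l'):
    f=np.load(fn+'.npz');P=cloud('top',f['d'])
    m=(P[...,2]>.117)&(P[...,2]<.212)&(abs(P[...,0]-.68)<.04)&(abs(P[...,1])<.03)
    v,u=np.nonzero(m)
    for a in sorted(set(v)): print(fn,a,u[v==a],P[a,u[v==a]].round(3)[:,:].tolist())
im=np.load('top_l.npz')['im'][135:170,245:285];im0=np.load('top0.npz')['im'][135:170,245:285]
cv2.imwrite('pics/t6.png',cv2.resize(np.hstack([im0,im]),None,fx=10,fy=10,interpolation=cv2.INTER_NEAREST))"
```

```text
top0 143 [262 263 264 265 267 268] [[0.668, 0.011, 0.201], [0.666, 0.009, 0.207], [0.665, 0.007, 0.208], [0.666, 0.004, 0.207], [0.667, -0.0, 0.205], [0.668, -0.002, 0.202]]
top0 144 [263 264 265 266] [[0.675, 0.009, 0.173], [0.665, 0.007, 0.201], [0.666, 0.004, 0.201], [0.673, 0.002, 0.18]]
top0 145 [263 264 265 266] [[0.674, 0.009, 0.169], [0.672, 0.007, 0.175], [0.672, 0.004, 0.176], [0.674, 0.002, 0.171]]
top0 146 [263 264 265 266] [[0.674, 0.009, 0.161], [0.673, 0.006, 0.164], [0.673, 0.004, 0.166], [0.675, 0.002, 0.161]]
top0 147 [263 264 265 266] [[0.674, 0.009, 0.153], [0.673, 0.006, 0.158], [0.673, 0.004, 0.157], [0.676, 0.001, 0.15]]
top0 148 [263 264 265 266] [[0.673, 0.009, 0.15], [0.673, 0.006, 0.151], [0.671, 0.004, 0.155], [0.675, 0.001, 0.145]]
top0 149 [264 265] [[0.674, 0.006, 0.14], [0.674, 0.004, 0.139]]
top_l 143 [262 263 264 265 266 267 268] [[0.666, 0.011, 0.204], [0.666, 0.009, 0.207], [0.666, 0.007, 0.207], [0.664, 0.004, 0.211], [0.667, 0.002, 0.206], [0.667, -0.0, 0.204], [0.668, -0.002, 0.201]]
top_l 144 [263 264 265 266] [[0.673, 0.009, 0.178], [0.666, 0.007, 0.2], [0.666, 0.004, 0.201], [0.674, 0.002, 0.177]]
top_l 145 [263 264 265 266] [[0.673, 0.009, 0.17], [0.672, 0.007, 0.174], [0.673, 0.004, 0.174], [0.674, 0.002, 0.169]]
top_l 146 [263 264 265 266] [[0.674, 0.009, 0.16], [0.673, 0.006, 0.165], [0.673, 0.004, 0.166], [0.674, 0.002, 0.162]]
top_l 147 [263 264 265 266] [[0.673, 0.009, 0.157], [0.673, 0.006, 0.156], [0.673, 0.004, 0.158], [0.674, 0.001, 0.154]]
top_l 148 [263 264 265 266 269] [[0.674, 0.009, 0.147], [0.671, 0.006, 0.155], [0.673, 0.004, 0.15], [0.675, 0.001, 0.145], [0.684, -0.006, 0.118]]
top_l 149 [264 265] [[0.674, 0.006, 0.14], [0.674, 0.004, 0.14]]
```

View pics/t6.png

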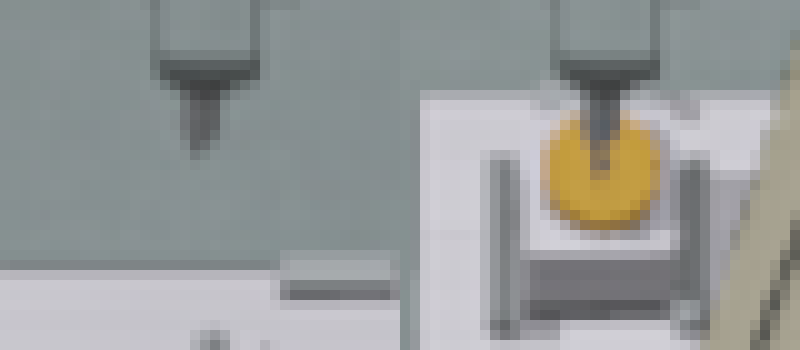

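The enlargement shows the stylus axis at u≈264.5 with its tip at v≈150.5. The centre dot of the brass is at (264.5,151), just below the tip. I'll work out the difference.

```bash
python3 -c "
from h import *
print(ray('top',[[264.5,151],[264.75,152]],.112), ray('top',[[264.5,149.5],[264.5,150]],.125))
f=np.load('top_l.npz');im=f['im'].astype(int);P=cloud('top',f['d'])
print(im[147:156,262:268].sum(2))
m=(abs(P[...,2]-.112)<.003)&(abs(P[...,0]-.68)<.03)&(abs(P[...,1])<.03);q=P[m];print(len(q),np.nanmin(q,0),np.nanmax(q,0))
m=(abs(P[...,2]-.1)<.0035)&(abs(P[...,0]-.68)<.03)&(abs(P[...,1])<.03);q=P[m];print(len(q),cv2.minAreaRect(q[:,:2].astype(np.float32)*1e3))
for M in comps(P,.05,.06,(.3,.8,-.25,.25),15): print(np.round(cv2.minAreaRect(P[M][:,:2].astype(np.float32)*1000)[0],1),M.sum())"
```

```text
[[0.67788942 0.00443841 0.112     ]
 [0.67531705 0.00364818 0.112     ]] [[0.677487   0.00468307 0.125     ]
 [0.67619216 0.00460036 0.125     ]]
[[434 358 299 279 300 441]
 [415 381 303 286 341 410]
 [419 409 312 332 399 418]
 [422 423 337 348 412 421]
 [418 421 341 321 404 420]
 [417 420 369 379 410 416]
 [422 419 401 406 414 415]
 [421 422 412 414 413 419]
 [406 419 417 412 416 420]]
77 [ 0.66270341 -0.00960096  0.10909948] [0.69122681 0.01832692 0.11491061]
81 ((676.8580932617188, 4.445140838623047), (37.508827209472656, 37.83812713623047), 4.7824249267578125)
[674.7  28. ] 63
[674.4 -18.8] 69
```

Camera and arm agree to within about 1 mm: the blank is at (0.677, 0.0044) and the pointer at about (0.678, 0.0047). I'll hold here for two seconds and more.

Call:
carry_out(
  targets=[
    {"hand": 0, "x": 0.0007, "y": 0, "z": 0, "ax": 0, "ay": 0, "az": 0},
    {"hand": 0, "x": 0.0007, "y": 0, "z": 0, "ax": 0, "ay": 0, "az": 0},
    {"hand": 0, "x": 0.0007, "y": 0, "z": 0, "ax": 0, "ay": 0, "az": 0},
    {"hand": 0, "x": 0.0007, "y": 0, "z": 0, "ax": 0, "ay": 0, "az": 0},
    {"hand": 0, "x": 0.0007, "y": 0, "z": 0, "ax": 0, "ay": 0, "az": 0},
    {"hand": 0, "x": 0.0007, "y": 0, "z": 0, "ax": 0, "ay": 0, "az": 0},
    {"hand": 0, "x": 0.0007, "y": 0, "z": 0, "ax": 0, "ay": 0, "az": 0},
    {"hand": 0, "x": 0.0007, "y": 0, "z": 0, "ax": 0, "ay": 0, "az": 0},
  ],
)

```text
t: 23.9
tool_pos: [0.5637, -0.0927, 0.2449]
orientation: [-3.14, -0.11, -0.001]
force: [-1.2, -2.9, 6.6]
opening: 0.0176
gripper_force: 25.0
```

Call:
carry_out(
  targets=[
    {"hand": 0, "x": 0, "y": 0, "z": 0, "ax": 0, "ay": 0, "az": 0},
    {"hand": 0, "x": 0, "y": 0, "z": 0, "ax": 0, "ay": 0, "az": 0},
    {"hand": 0, "x": 0, "y": 0, "z": 0, "ax": 0, "ay": 0, "az": 0},
    {"hand": 0, "x": 0, "y": 0, "z": 0, "ax": 0, "ay": 0, "az": 0},
    {"hand": 0, "x": 0, "y": 0, "z": 0, "ax": 0, "ay": 0, "az": 0},
    {"hand": 0, "x": 0, "y": 0, "z": 0, "ax": 0, "ay": 0, "az": 0},
    {"hand": 0, "x": 0, "y": 0, "z": 0, "ax": 0, "ay": 0, "az": 0},
    {"hand": 0, "x": 0, "y": 0, "z": 0, "ax": 0, "ay": 0, "az": 0},
  ],
)

```text
t: 24.9
tool_pos: [0.5637, -0.0926, 0.2449]
orientation: [-3.14, -0.11, -0.001]
force: [-0.7, -2.2, 6.4]
opening: 0.0176
gripper_force: 25.0
```

Call:
carry_out(
  targets=[
    {"hand": 0, "x": 0, "y": 0, "z": 0, "ax": 0, "ay": 0, "az": 0},
    {"hand": 0, "x": 0, "y": 0, "z": 0, "ax": 0, "ay": 0, "az": 0},
    {"hand": 0, "x": 0, "y": 0, "z": 0, "ax": 0, "ay": 0, "az": 0},
    {"hand": 0, "x": 0, "y": 0, "z": 0, "ax": 0, "ay": 0, "az": 0},
    {"hand": 0, "x": 0, "y": 0, "z": 0, "ax": 0, "ay": 0, "az": 0},
    {"hand": 0, "x": 0, "y": 0, "z": 0, "ax": 0, "ay": 0, "az": 0},
    {"hand": 0, "x": 0, "y": 0, "z": 0, "ax": 0, "ay": 0, "az": 0},
    {"hand": 0, "x": 0, "y": 0, "z": 0, "ax": 0, "ay": 0, "az": 0},
  ],
)

```text
t: 25.9
tool_pos: [0.5637, -0.0927, 0.2449]
orientation: [-3.14, -0.11, -0.001]
force: [-0.5, -2.0, 6.6]
opening: 0.0176
gripper_force: 25.0
```

```bash
python3 -c "
from h import *
st();print(to(.5935,-.0025,.077,-86))
d=read_camera('top')[1];P=cloud('top',d)
m=(abs(P[...,2]-.112)<.003)&(abs(P[...,0]-.68)<.03)&(abs(P[...,1])<.03);q=P[m];print(len(q),np.nanmin(q,0),np.nanmax(q,0))"
```

```text
t 25.9 grasp [ 0.5638 -0.0926  0.0779] yang -86.0 tilt [0.0004 0.    ] q [-0.25  0.19  1.73  0.    1.23  1.25] F [-0.5 -2.   6.6] op 0.0176 gf 25.0
[ 0.036  -0.0879  0.0009 -0.     -0.0004  0.    ]
81 [ 0.66405051 -0.009628    0.10903576] [0.69199069 0.01849502 0.11498234]
```

Call:
carry_out(
  targets=[
    {"hand": 0, "x": 0.004, "y": -0.01, "z": 0, "ax": 0, "ay": 0, "az": 0},
    {"hand": 0, "x": 0.009, "y": -0.022, "z": 0, "ax": 0, "ay": 0, "az": 0},
    {"hand": 0, "x": 0.015, "y": -0.037, "z": 0, "ax": 0, "ay": 0, "az": 0},
    {"hand": 0, "x": 0.021, "y": -0.052, "z": 0, "ax": 0, "ay": 0, "az": 0},
    {"hand": 0, "x": 0.027, "y": -0.067, "z": 0, "ax": 0, "ay": 0, "az": 0},
    {"hand": 0, "x": 0.032, "y": -0.079, "z": 0, "ax": 0, "ay": 0, "az": 0},
    {"hand": 0, "x": 0.0357, "y": -0.0877, "z": 0, "ax": 0, "ay": 0, "az": 0},
    {"hand": 0, "x": 0.0357, "y": -0.0877, "z": 0, "ax": 0, "ay": 0, "az": 0},
  ],
)

```text
t: 26.95
tool_pos: [0.5933, -0.0015, 0.2449]
orientation: [-3.138, -0.111, -0.001]
force: [0.4, 2.2, 5.8]
opening: 0.0174
gripper_force: 25.0
```

Call:
carry_out(
  targets=[
    {"hand": 0, "x": 0, "y": 0, "z": 0, "ax": 0, "ay": 0, "az": 0},
    {"hand": 0, "x": 0, "y": 0, "z": 0, "ax": 0, "ay": 0, "az": 0},
    {"hand": 0, "x": 0, "y": 0, "z": 0, "ax": 0, "ay": 0, "az": 0},
  ],
)

```text
t: 27.32
tool_pos: [0.5933, -0.002, 0.2449]
orientation: [-3.138, -0.11, -0.002]
force: [0.1, 2.6, 5.5]
opening: 0.0177
gripper_force: 25.0
```

```bash
python3 -c "
from h import *
st()
im,d=read_camera('top');P=cloud('top',d)
m=(abs(P[...,2]-.112)<.003)&(abs(P[...,0]-.68)<.03)&(abs(P[...,1])<.03);q=P[m];print(len(q),np.nanmin(q,0),np.nanmax(q,0))
cv2.imwrite('pics/t7.png',cv2.resize(im[125:185,215:295],None,fx=8,fy=8,interpolation=cv2.INTER_NEAREST))
for M in comps(P,.05,.06,(.3,.8,-.25,.25),15): print(np.round(cv2.minAreaRect(P[M][:,:2].astype(np.float32)*1000)[0],1),M.sum())"
```

```text
t 27.32 grasp [ 0.5935 -0.0017  0.0779] yang -85.98 tilt [0.0009 0.0013] q [-0.09  0.24  1.66  0.    1.23  1.41] F [0.1 2.6 5.5] op 0.0177 gf 25.0Traceback (most recent call last):
  File "<string>", line 5, in <module>
    m=(abs(P[...,2]-.112)<.003)&(abs(P[...,0]-.68)<.03)&(abs(P[...,1])<.03);q=P[m];print(len(q),np.nanmin(q,0),np.nanmax(q,0))
                                                                                                ~~~~~~~~~^^^^^
    res = np.fmin.reduce(a, axis=axis, out=out, **kwargs)
ValueError: zero-size array to reduction operation fmin which has no identity
```

The arm hides the top view here, so I'll check with the scene camera.

Call:
carry_out(
  targets=[
    {"hand": 0, "x": 0, "y": 0.001, "z": 0, "ax": 0, "ay": 0, "az": 0},
    {"hand": 0, "x": 0, "y": 0.001, "z": 0, "ax": 0, "ay": 0, "az": 0},
    {"hand": 0, "x": 0, "y": 0.001, "z": 0, "ax": 0, "ay": 0, "az": 0},
  ],
)

```text
t: 27.75
tool_pos: [0.5934, -0.003, 0.2449]
orientation: [-3.138, -0.11, -0.001]
force: [1.6, 1.8, 5.6]
opening: 0.0177
gripper_force: 25.0
```

```bash
python3 -c "
from h import *
st();blanks((.3,.9,-.25,.25),.04,('scene',))
f=np.load('scene_l.npz');P=cloud('scene',f['d'])
for M in comps(P,.05,.06,(.3,.9,-.25,.25),15): print(np.round(cv2.minAreaRect(P[M][:,:2].astype(np.float32)*1000),1) if 0 else cv2.minAreaRect(P[M][:,:2].astype(np.float32)*1000),M.sum())
cv2.imwrite('pics/s7.png',cv2.resize(f['im'][160:260,190:320],None,fx=5,fy=5,interpolation=cv2.INTER_CUBIC))"
```

```text
t 27.75 grasp [ 0.5935 -0.0028  0.0779] yang -85.98 tilt [0.0009 0.0012] q [-0.09  0.24  1.66  0.    1.23  1.41] F [1.6 1.8 5.6] op 0.0177 gf 25.0
scene brass 280.7 239.0 [0.7109 0.0933 0.112 ] z 0.1119 A 101.0
scene brass 251.3 220.8 [0.6772 0.0129 0.112 ] z 0.1122 A 64.0
scene body [676.7  14.2] [43.3 24.1] 3.7
scene body [707.7  92.7] [38.8 38.5] 6.5
scene body [796.3  14.8] [14.5 30.7] 21.1
((598.371337890625, -3.663055419921875), (15.124804496765137, 5.348865032196045), 83.4836196899414) 16
((681.932373046875, 28.208654403686523), (24.64569091796875, 55.743106842041016), 64.5986328125) 77
((720.6593017578125, -116.00250244140625), (47.90805435180664, 9.277851104736328), 4.0074357986450195) 63
((715.7946166992188, -50.32473373413086), (45.6729736328125, 8.934611320495605), 5.3785529136657715) 59
((704.689208984375, 92.46150207519531), (49.812564849853516, 59.027095794677734), 4.1941657066345215) 153
((716.4742431640625, 13.943741798400879), (10.509801864624023, 10.052834510803223), 13.791050910949707) 20
((758.0731201171875, -80.16563415527344), (9.829885482788086, 30.13091468811035), 7.918523788452148) 46
((745.6326293945312, 95.36901092529297), (10.930397987365723, 28.464746475219727), 2.215236186981201) 46
((797.6719360351562, 16.641855239868164), (8.349020957946777, 27.005964279174805), 27.047792434692383) 21
```

View pics/s7.png

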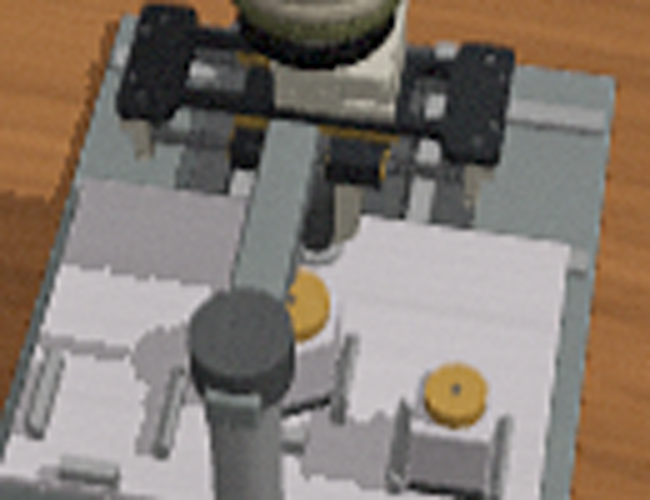

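Part of the hexagon's brass shows behind the mast, and the small square is at crop (457,395). By shift, the hexagon centre is within about 1 mm of the pointer, so I'll hold.

Call:
carry_out(
  targets=[
    {"hand": 0, "x": 0, "y": 0, "z": 0, "ax": 0, "ay": 0, "az": 0},
    {"hand": 0, "x": 0, "y": 0, "z": 0, "ax": 0, "ay": 0, "az": 0},
    {"hand": 0, "x": 0, "y": 0, "z": 0, "ax": 0, "ay": 0, "az": 0},
    {"hand": 0, "x": 0, "y": 0, "z": 0, "ax": 0, "ay": 0, "az": 0},
    {"hand": 0, "x": 0, "y": 0, "z": 0, "ax": 0, "ay": 0, "az": 0},
    {"hand": 0, "x": 0, "y": 0, "z": 0, "ax": 0, "ay": 0, "az": 0},
    {"hand": 0, "x": 0, "y": 0, "z": 0, "ax": 0, "ay": 0, "az": 0},
    {"hand": 0, "x": 0, "y": 0, "z": 0, "ax": 0, "ay": 0, "az": 0},
  ],
)

```text
t: 28.8
tool_pos: [0.5934, -0.0031, 0.2449]
orientation: [-3.138, -0.11, -0.001]
force: [1.2, 1.3, 5.4]
opening: 0.0174
gripper_force: 25.0
```

Call:
carry_out(
  targets=[
    {"hand": 0, "x": 0, "y": 0, "z": 0, "ax": 0, "ay": 0, "az": 0},
    {"hand": 0, "x": 0, "y": 0, "z": 0, "ax": 0, "ay": 0, "az": 0},
    {"hand": 0, "x": 0, "y": 0, "z": 0, "ax": 0, "ay": 0, "az": 0},
    {"hand": 0, "x": 0, "y": 0, "z": 0, "ax": 0, "ay": 0, "az": 0},
    {"hand": 0, "x": 0, "y": 0, "z": 0, "ax": 0, "ay": 0, "az": 0},
    {"hand": 0, "x": 0, "y": 0, "z": 0, "ax": 0, "ay": 0, "az": 0},
    {"hand": 0, "x": 0, "y": 0, "z": 0, "ax": 0, "ay": 0, "az": 0},
    {"hand": 0, "x": 0, "y": 0, "z": 0, "ax": 0, "ay": 0, "az": 0},
  ],
)

```text
t: 29.8
tool_pos: [0.5934, -0.0031, 0.2449]
orientation: [-3.138, -0.11, -0.002]
force: [1.2, 0.9, 6.2]
opening: 0.0174
gripper_force: 25.0
```

Call:
carry_out(
  targets=[
    {"hand": 0, "x": 0, "y": 0, "z": 0, "ax": 0, "ay": 0, "az": 0},
    {"hand": 0, "x": 0, "y": 0, "z": 0, "ax": 0, "ay": 0, "az": 0},
    {"hand": 0, "x": 0, "y": 0, "z": 0, "ax": 0, "ay": 0, "az": 0},
    {"hand": 0, "x": 0, "y": 0, "z": 0, "ax": 0, "ay": 0, "az": 0},
    {"hand": 0, "x": 0, "y": 0, "z": 0, "ax": 0, "ay": 0, "az": 0},
    {"hand": 0, "x": 0, "y": 0, "z": 0, "ax": 0, "ay": 0, "az": 0},
    {"hand": 0, "x": 0, "y": 0, "z": 0, "ax": 0, "ay": 0, "az": 0},
    {"hand": 0, "x": 0, "y": 0, "z": 0, "ax": 0, "ay": 0, "az": 0},
  ],
)

```text
t: 30.8
tool_pos: [0.5934, -0.0031, 0.2449]
orientation: [-3.138, -0.11, -0.002]
force: [1.2, 1.9, 5.4]
opening: 0.0176
gripper_force: 25.0
```

Call:
carry_out(
  targets=[
    {"hand": 0, "x": -0.01, "y": 0, "z": 0, "ax": 0, "ay": 0, "az": 0},
    {"hand": 0, "x": -0.025, "y": 0, "z": 0, "ax": 0, "ay": 0, "az": 0},
    {"hand": 0, "x": -0.04, "y": 0, "z": 0, "ax": 0, "ay": 0, "az": 0},
    {"hand": 0, "x": -0.055, "y": 0, "z": 0, "ax": 0, "ay": 0, "az": 0},
    {"hand": 0, "x": -0.07, "y": 0, "z": 0, "ax": 0, "ay": 0, "az": 0},
    {"hand": 0, "x": -0.085, "y": 0, "z": 0, "ax": 0, "ay": 0, "az": 0},
    {"hand": 0, "x": -0.1, "y": 0, "z": 0, "ax": 0, "ay": 0, "az": 0},
    {"hand": 0, "x": -0.115, "y": 0, "z": 0, "ax": 0, "ay": 0, "az": 0},
  ],
)

```text
t: 31.8
tool_pos: [0.4782, -0.0113, 0.2449]
orientation: [-3.139, -0.11, -0.003]
force: [2.1, 2.8, 7.4]
opening: 0.0176
gripper_force: 25.0
```

```bash
python3 -c "
from h import *
st()"
```

```text
t 31.8 grasp [ 0.4785 -0.0111  0.0779] yang -85.99 tilt [0.0018 0.0011] q [-0.13 -0.06  1.99  0.    1.21  1.37] F [2.1 2.8 7.4] op 0.0176 gf 25.0
```

Call:
carry_out(
  targets=[
    {"hand": 0, "x": -0.015, "y": 0, "z": 0, "ax": 0, "ay": 0, "az": 0},
    {"hand": 0, "x": -0.027, "y": 0, "z": 0, "ax": 0, "ay": 0, "az": 0},
    {"hand": 0, "x": -0.034, "y": 0, "z": 0, "ax": 0, "ay": 0, "az": 0},
    {"hand": 0, "x": -0.037, "y": 0, "z": 0, "ax": 0, "ay": 0, "az": 0},
    {"hand": 0, "x": -0.039, "y": 0, "z": 0, "ax": 0, "ay": 0, "az": 0},
    {"hand": 0, "x": -0.041, "y": 0, "z": 0, "ax": 0, "ay": 0, "az": 0},
    {"hand": 0, "x": -0.0425, "y": 0, "z": 0, "ax": 0, "ay": 0, "az": 0},
    {"hand": 0, "x": -0.0425, "y": 0, "z": 0, "ax": 0, "ay": 0, "az": 0},
  ],
)

```text
t: 32.8
tool_pos: [0.4374, -0.0142, 0.2449]
orientation: [-3.139, -0.109, -0.01]
force: [14.0, 3.0, -5.5]
opening: 0.0175
gripper_force: 25.0
```

```bash
python3 -c "
from h import *
st()"
```

```text
t 32.8 grasp [ 0.4385 -0.014   0.0779] yang -86.01 tilt [0.0065 0.0013] q [-0.15 -0.18  2.1   0.    1.22  1.35] F [14.   3.  -5.5] op 0.0175 gf 25.0
```

Call:
carry_out(
  targets=[
    {"hand": 70, "x": 0, "y": 0, "z": 0, "ax": 0, "ay": 0, "az": 0},
    {"hand": 70, "x": 0, "y": 0, "z": 0, "ax": 0, "ay": 0, "az": 0},
    {"hand": 70, "x": 0, "y": 0, "z": 0, "ax": 0, "ay": 0, "az": 0},
    {"hand": 70, "x": 0, "y": 0, "z": -0.05, "ax": 0, "ay": 0, "az": 0},
    {"hand": 70, "x": 0, "y": 0, "z": -0.1, "ax": 0, "ay": 0, "az": 0},
    {"hand": 70, "x": 0.05, "y": 0, "z": -0.1, "ax": 0, "ay": 0, "az": 0},
    {"hand": 70, "x": 0.086, "y": 0, "z": -0.1, "ax": 0, "ay": 0, "az": 0},
    {"hand": 70, "x": 0.086, "y": 0, "z": -0.1, "ax": 0, "ay": 0, "az": 0},
  ],
)

```text
t: 33.8
tool_pos: [0.5232, -0.0085, 0.3438]
orientation: [-3.139, -0.11, 0.001]
force: [-1.9, 0.2, -0.5]
opening: 0.065
gripper_force: 0.0
```

```bash
python3 -c "
from h import *
st();blanks((.3,.9,-.25,.25),.04,('scene',))
f=np.load('scene_l.npz');P=cloud('scene',f['d'])
for M in comps(P,.085,.1,(.3,.9,-.25,.25),15): print('post?',P[M].mean(0))
print(to(.5232,-.0075,.083,-86))"
```

```text
t 33.8 grasp [ 0.5231 -0.0084  0.1768] yang -85.98 tilt [-0.0006  0.0006] q [-0.11 -0.04  1.78  0.    1.41  1.39] F [-1.9  0.2 -0.5] op 0.065 gf 0.0
scene brass 288.1 188.5 [0.5569 0.082  0.112 ] z 0.1126 A 79.0
scene brass 257.7 173.1 [ 0.525  -0.0066  0.112 ] z 0.1124 A 126.0
scene body [524.5  -7.3] [46.7 45.5] 4.6
scene body [553.4  81.6] [40.4 37.8] 4.3
scene body [795.9  14.8] [13.9 30.7] 21.5
post? [ 0.43935404 -0.01378705  0.09339802]
post? [ 0.53792645 -0.00420254  0.09298816]
post? [0.56985459 0.08353486 0.09383509]
post? [0.79770163 0.01448101 0.0920995 ]
[ 0.0013 -0.0009  0.0936 -0.0008  0.0016  0.0003]
```

Descend and grip the hexagon.

Call:
carry_out(
  targets=[
    {"hand": 70, "x": 0, "y": -0.001, "z": 0.04, "ax": 0, "ay": 0, "az": 0},
    {"hand": 70, "x": 0, "y": -0.001, "z": 0.075, "ax": 0, "ay": 0, "az": 0},
    {"hand": 70, "x": 0, "y": -0.001, "z": 0.094, "ax": 0, "ay": 0, "az": 0},
    {"hand": 70, "x": 0, "y": -0.001, "z": 0.094, "ax": 0, "ay": 0, "az": 0},
    {"hand": 30, "x": 0, "y": -0.001, "z": 0.094, "ax": 0, "ay": 0, "az": 0},
    {"hand": 30, "x": 0, "y": -0.001, "z": 0.094, "ax": 0, "ay": 0, "az": 0},
    {"hand": 30, "x": 0, "y": -0.001, "z": 0.094, "ax": 0, "ay": 0, "az": 0},
    {"hand": 30, "x": 0, "y": -0.001, "z": 0.094, "ax": 0, "ay": 0, "az": 0},
  ],
)

```text
t: 34.85
tool_pos: [0.5228, -0.0076, 0.252]
orientation: [-3.14, -0.11, -0.005]
force: [-0.9, 0.7, 6.6]
opening: 0.0459
gripper_force: 25.0
```

Call:
carry_out(
  targets=[
    {"hand": 30, "x": 0, "y": 0, "z": 0, "ax": 0, "ay": 0, "az": 0},
    {"hand": 30, "x": 0, "y": 0, "z": 0, "ax": 0, "ay": 0, "az": 0},
    {"hand": 30, "x": 0, "y": 0, "z": -0.01, "ax": 0, "ay": 0, "az": 0},
    {"hand": 30, "x": 0, "y": 0, "z": -0.03, "ax": 0, "ay": 0, "az": 0},
    {"hand": 30, "x": 0, "y": 0, "z": -0.06, "ax": 0, "ay": 0, "az": 0},
    {"hand": 30, "x": 0, "y": 0, "z": -0.11, "ax": 0, "ay": 0, "az": 0},
    {"hand": 30, "x": 0, "y": 0, "z": -0.11, "ax": 0, "ay": 0, "az": 0},
  ],
)

```text
t: 35.72
tool_pos: [0.5234, -0.0078, 0.3659]
orientation: [3.139, 0.11, 0.014]
force: [0.8, -0.4, -2.4]
opening: 0.0455
gripper_force: 25.0
```

```bash
python3 -c "
from h import *
st();print(to(.56,.333,.193,-86))"
```

```text
t 35.73 grasp [ 0.525  -0.0079  0.1989] yang -86.0 tilt [ 0.0092 -0.0005] q [-0.11 -0.06  1.75  0.    1.44  1.39] F [ 0.8 -0.4 -2.4] op 0.0455 gf 25.0
[ 0.0602 -0.3374  0.0061  0.0011 -0.0092 -0.    ]
```

Call:
carry_out(
  targets=[
    {"hand": 30, "x": 0.01, "y": -0.05, "z": 0, "ax": 0, "ay": 0, "az": 0},
    {"hand": 30, "x": 0.02, "y": -0.1, "z": 0, "ax": 0, "ay": 0, "az": 0},
    {"hand": 30, "x": 0.03, "y": -0.15, "z": 0, "ax": 0, "ay": 0, "az": 0},
    {"hand": 30, "x": 0.04, "y": -0.2, "z": 0, "ax": 0, "ay": 0, "az": 0},
    {"hand": 30, "x": 0.05, "y": -0.25, "z": 0, "ax": 0, "ay": 0, "az": 0},
    {"hand": 30, "x": 0.06, "y": -0.3, "z": 0, "ax": 0, "ay": 0, "az": 0},
    {"hand": 30, "x": 0.06, "y": -0.337, "z": 0.006, "ax": 0, "ay": 0, "az": 0},
    {"hand": 30, "x": 0.06, "y": -0.337, "z": 0.006, "ax": 0, "ay": 0, "az": 0},
  ],
)

```text
t: 36.72
tool_pos: [0.5571, 0.3351, 0.3522]
orientation: [3.139, 0.115, -0.004]
force: [-0.2, -0.9, -1.9]
opening: 0.0456
gripper_force: 25.0
```

Call:
carry_out(
  targets=[
    {"hand": 30, "x": 0, "y": 0, "z": 0.04, "ax": 0, "ay": 0, "az": 0},
    {"hand": 30, "x": 0, "y": 0, "z": 0.08, "ax": 0, "ay": 0, "az": 0},
    {"hand": 30, "x": 0, "y": 0, "z": 0.11, "ax": 0, "ay": 0, "az": 0},
    {"hand": 30, "x": 0, "y": 0, "z": 0.13, "ax": 0, "ay": 0, "az": 0},
    {"hand": 30, "x": 0, "y": 0, "z": 0.135, "ax": 0, "ay": 0, "az": 0},
    {"hand": 30, "x": 0, "y": 0, "z": 0.135, "ax": 0, "ay": 0, "az": 0},
  ],
)

```text
t: 37.48
tool_pos: [0.5588, 0.3327, 0.2203]
orientation: [-3.139, -0.109, -0.002]
force: [0.1, -0.6, -1.3]
opening: 0.0456
gripper_force: 25.0
```

```bash
python3 -c "
from h import *
st();print(to(.56,.333,.05,-86))"
```

```text
t 37.48 grasp [0.5591 0.3328 0.0533] yang -86.02 tilt [0.0013 0.0007] q [0.46 0.41 1.5  0.   1.23 1.96] F [ 0.1 -0.6 -1.3] op 0.0456 gf 25.0
[ 0.0012 -0.0002  0.0033 -0.0007 -0.0014 -0.0003]
```

Call:
carry_out(
  targets=[
    {"hand": 30, "x": 0, "y": 0, "z": 0.002, "ax": 0, "ay": 0, "az": 0},
    {"hand": 30, "x": 0, "y": 0, "z": 0.003, "ax": 0, "ay": 0, "az": 0},
    {"hand": 30, "x": 0, "y": 0, "z": 0.003, "ax": 0, "ay": 0, "az": 0},
  ],
)

```text
t: 37.85
tool_pos: [0.5586, 0.3329, 0.2172]
orientation: [-3.139, -0.11, -0.002]
force: [-1.0, 0.1, 1.3]
opening: 0.0463
gripper_force: 25.0
```

```bash
python3 -c "
from h import *
st()"
```

```text
t 37.85 grasp [0.5588 0.3331 0.0502] yang -86.0 tilt [0.0013 0.0008] q [0.46 0.42 1.5  0.   1.22 1.96] F [-1.   0.1  1.3] op 0.0463 gf 25.0
```

Call:
carry_out(
  targets=[
    {"hand": 80, "x": 0, "y": 0, "z": 0, "ax": 0, "ay": 0, "az": 0},
    {"hand": 80, "x": 0, "y": 0, "z": 0, "ax": 0, "ay": 0, "az": 0},
    {"hand": 80, "x": 0, "y": 0, "z": 0, "ax": 0, "ay": 0, "az": 0},
    {"hand": 80, "x": 0, "y": 0, "z": -0.05, "ax": 0, "ay": 0, "az": 0},
    {"hand": 80, "x": 0, "y": 0, "z": -0.1, "ax": 0, "ay": 0, "az": 0},
    {"hand": 80, "x": 0, "y": 0, "z": -0.145, "ax": 0, "ay": 0, "az": 0},
    {"hand": 80, "x": 0, "y": 0.05, "z": -0.145, "ax": 0, "ay": 0, "az": 0},
    {"hand": 80, "x": -0.01, "y": 0.11, "z": -0.145, "ax": 0, "ay": 0, "az": 0},
  ],
)

```text
t: 38.85
tool_pos: [0.5563, 0.2219, 0.3628]
orientation: [-3.139, -0.113, -0.005]
force: [0.6, -0.1, -0.2]
opening: 0.0741
gripper_force: 0.0
```

```bash
python3 -c "
from h import *
st();blanks((.3,.9,.25,.45),.005);blanks((.3,.9,-.25,.25),.04,('scene',))
print(to(.5525,.082,.19,-86))"
```

```text
t 38.85 grasp [0.5568 0.2221 0.1958] yang -85.89 tilt [0.0032 0.0011] q [0.29 0.15 1.55 0.   1.44 1.79] F [ 0.6 -0.1 -0.2] op 0.0741 gf 0.0
top brass 130.6 194.6 [0.5513 0.3328 0.077 ] z 0.0777 A 96.5
top body [547.9 333.3] [47.2 33.3] 83.0
scene brass 382.2 215.3 [0.5584 0.3317 0.077 ] z 0.0777 A 147.0
scene body [560.3 332.5] [47.5 44.8] 8.7
scene body [748.9 324.6] [51.1 51.3] 72.2
scene brass 288.1 188.5 [0.5568 0.0819 0.112 ] z 0.1119 A 78.0
scene body [552.9  81.3] [40.7 37.7] 4.6
scene body [795.9  14.3] [14.5 30.7] 18.0
[-1.270e-02  1.373e-01  4.700e-03 -1.000e-04 -6.000e-04 -3.600e-03]
```

Hexagon is upright in the tray (brass z = 0.077). Now the small square.

Call:
carry_out(
  targets=[
    {"hand": 70, "x": -0.006, "y": 0.055, "z": 0.005, "ax": 0, "ay": 0, "az": -0.003},
    {"hand": 70, "x": -0.013, "y": 0.11, "z": 0.005, "ax": 0, "ay": 0, "az": -0.003},
    {"hand": 70, "x": -0.013, "y": 0.137, "z": 0.005, "ax": 0, "ay": 0, "az": -0.003},
    {"hand": 70, "x": -0.013, "y": 0.137, "z": 0.005, "ax": 0, "ay": 0, "az": -0.003},
    {"hand": 70, "x": -0.013, "y": 0.137, "z": 0.005, "ax": 0, "ay": 0, "az": -0.003},
  ],
)

```text
t: 39.62
tool_pos: [0.5528, 0.0859, 0.3567]
orientation: [-3.138, -0.115, -0.001]
force: [0.9, 0.2, -0.9]
opening: 0.0649
gripper_force: 0.0
```

```bash
python3 -c "
from h import *
st();print(to(.5525,.082,.084,-86))"
```

```text
t 39.62 grasp [0.553  0.0861 0.1897] yang -85.8 tilt [0.0008 0.0012] q [0.06 0.05 1.66 0.   1.43 1.56] F [ 0.9  0.2 -0.9] op 0.0649 gf 0.0
[-0.0007  0.004   0.1056 -0.0011 -0.0009  0.0036]
```

Call:
carry_out(
  targets=[
    {"hand": 70, "x": -0.001, "y": 0.003, "z": 0.03, "ax": 0, "ay": 0, "az": 0.003},
    {"hand": 70, "x": -0.001, "y": 0.003, "z": 0.06, "ax": 0, "ay": 0, "az": 0.003},
    {"hand": 70, "x": -0.001, "y": 0.003, "z": 0.09, "ax": 0, "ay": 0, "az": 0.003},
    {"hand": 70, "x": -0.001, "y": 0.003, "z": 0.105, "ax": 0, "ay": 0, "az": 0.003},
    {"hand": 70, "x": -0.001, "y": 0.003, "z": 0.105, "ax": 0, "ay": 0, "az": 0.003},
    {"hand": 70, "x": -0.001, "y": 0.003, "z": 0.105, "ax": 0, "ay": 0, "az": 0.003},
  ],
)

```text
t: 40.38
tool_pos: [0.5526, 0.0822, 0.2529]
orientation: [-3.139, -0.11, -0.004]
force: [0.6, 0.6, 0.1]
opening: 0.0656
gripper_force: 0.0
```

Call:
carry_out(
  targets=[
    {"hand": 20, "x": 0, "y": 0, "z": 0, "ax": 0, "ay": 0, "az": 0},
    {"hand": 20, "x": 0, "y": 0, "z": 0, "ax": 0, "ay": 0, "az": 0},
    {"hand": 20, "x": 0, "y": 0, "z": 0, "ax": 0, "ay": 0, "az": 0},
    {"hand": 20, "x": 0, "y": 0, "z": 0, "ax": 0, "ay": 0, "az": 0},
    {"hand": 20, "x": 0, "y": 0, "z": 0, "ax": 0, "ay": 0, "az": 0},
    {"hand": 20, "x": 0, "y": 0, "z": 0, "ax": 0, "ay": 0, "az": 0},
  ],
)

```text
t: 41.12
tool_pos: [0.5521, 0.0817, 0.2519]
orientation: [-3.139, -0.11, -0.002]
force: [-1.2, -0.8, 4.2]
opening: 0.038
gripper_force: 24.9
```

```bash
python3 -c "
from h import *
st()"
```

```text
t 41.12 grasp [0.5523 0.0818 0.0849] yang -86.0 tilt [0.0012 0.0004] q [0.05 0.14 1.76 0.   1.23 1.56] F [-1.2 -0.8  4.2] op 0.038 gf 24.9
```

Call:
carry_out(
  targets=[
    {"hand": 20, "x": 0, "y": 0, "z": -0.01, "ax": 0, "ay": 0, "az": 0},
    {"hand": 20, "x": 0, "y": 0, "z": -0.03, "ax": 0, "ay": 0, "az": 0},
    {"hand": 20, "x": 0, "y": 0, "z": -0.07, "ax": 0, "ay": 0, "az": 0},
    {"hand": 20, "x": 0, "y": 0, "z": -0.11, "ax": 0, "ay": 0, "az": 0},
    {"hand": 20, "x": -0.02, "y": -0.05, "z": -0.11, "ax": 0, "ay": 0, "az": 0},
    {"hand": 20, "x": -0.037, "y": -0.105, "z": -0.11, "ax": 0, "ay": 0, "az": 0},
    {"hand": 20, "x": -0.055, "y": -0.16, "z": -0.11, "ax": 0, "ay": 0, "az": 0},
    {"hand": 20, "x": -0.075, "y": -0.215, "z": -0.11, "ax": 0, "ay": 0, "az": 0},
  ],
)

```text
t: 42.12
tool_pos: [0.4612, 0.2924, 0.3633]
orientation: [-3.138, -0.109, -0.004]
force: [0.2, 0.8, -1.5]
opening: 0.0379
gripper_force: 24.9
```

```bash
python3 -c "
from h import *
st();print(to(.44,.342,.052,-86))"
```

```text
t 42.12 grasp [0.4616 0.2927 0.1963] yang -86.02 tilt [0.0023 0.0013] q [0.47 0.01 1.69 0.   1.44 1.97] F [ 0.2  0.8 -1.5] op 0.0379 gf 24.9
[-0.0181 -0.0508  0.1443 -0.0012 -0.0024 -0.0004]
```

Call:
carry_out(
  targets=[
    {"hand": 20, "x": -0.018, "y": -0.05, "z": 0.01, "ax": 0, "ay": 0, "az": 0},
    {"hand": 20, "x": -0.018, "y": -0.05, "z": 0.05, "ax": 0, "ay": 0, "az": 0},
    {"hand": 20, "x": -0.018, "y": -0.05, "z": 0.09, "ax": 0, "ay": 0, "az": 0},
    {"hand": 20, "x": -0.018, "y": -0.05, "z": 0.12, "ax": 0, "ay": 0, "az": 0},
    {"hand": 20, "x": -0.018, "y": -0.05, "z": 0.138, "ax": 0, "ay": 0, "az": 0},
    {"hand": 20, "x": -0.018, "y": -0.05, "z": 0.143, "ax": 0, "ay": 0, "az": 0},
    {"hand": 20, "x": -0.018, "y": -0.05, "z": 0.143, "ax": 0, "ay": 0, "az": 0},
  ],
)

```text
t: 43.0
tool_pos: [0.4412, 0.3398, 0.2196]
orientation: [-3.139, -0.109, -0.003]
force: [-0.3, 0.8, -1.4]
opening: 0.0375
gripper_force: 24.9
```

Call:
carry_out(
  targets=[
    {"hand": 20, "x": 0, "y": 0, "z": 0.002, "ax": 0, "ay": 0, "az": 0},
    {"hand": 20, "x": 0, "y": 0, "z": 0.002, "ax": 0, "ay": 0, "az": 0},
  ],
)

```text
t: 43.25
tool_pos: [0.4411, 0.3398, 0.2175]
orientation: [-3.139, -0.11, -0.003]
force: [0.7, 0.1, -1.9]
opening: 0.0377
gripper_force: 24.9
```

```bash
python3 -c "
from h import *
st()"
```

```text
t 43.25 grasp [0.4414 0.34   0.0505] yang -86.0 tilt [0.0018 0.0012] q [0.56 0.19 1.78 0.   1.17 2.07] F [ 0.7  0.1 -1.9] op 0.0377 gf 24.9
```

Just touching at about 0.050. I'll lower 1 mm, release, then rise and back away.

Call:
carry_out(
  targets=[
    {"hand": 20, "x": 0, "y": 0, "z": 0.001, "ax": 0, "ay": 0, "az": 0},
    {"hand": 20, "x": 0, "y": 0, "z": 0.001, "ax": 0, "ay": 0, "az": 0},
    {"hand": 70, "x": 0, "y": 0, "z": 0.001, "ax": 0, "ay": 0, "az": 0},
    {"hand": 70, "x": 0, "y": 0, "z": 0.001, "ax": 0, "ay": 0, "az": 0},
    {"hand": 70, "x": 0, "y": 0, "z": 0.001, "ax": 0, "ay": 0, "az": 0},
    {"hand": 70, "x": 0, "y": 0, "z": -0.05, "ax": 0, "ay": 0, "az": 0},
    {"hand": 70, "x": 0, "y": 0, "z": -0.1, "ax": 0, "ay": 0, "az": 0},
    {"hand": 70, "x": 0, "y": 0, "z": -0.15, "ax": 0, "ay": 0, "az": 0},
  ],
)

```text
t: 44.25
tool_pos: [0.4404, 0.3394, 0.368]
orientation: [-3.139, -0.11, -0.001]
force: [0.5, 0.7, 0.2]
opening: 0.0648
gripper_force: 0.0
```

Call:
carry_out(
  targets=[
    {"hand": 70, "x": -0.02, "y": 0.05, "z": 0, "ax": 0, "ay": 0, "az": 0},
    {"hand": 70, "x": -0.04, "y": 0.1, "z": 0, "ax": 0, "ay": 0, "az": 0},
    {"hand": 70, "x": -0.04, "y": 0.15, "z": 0, "ax": 0, "ay": 0, "az": 0},
    {"hand": 70, "x": -0.04, "y": 0.2, "z": 0, "ax": 0, "ay": 0, "az": 0},
    {"hand": 70, "x": -0.03, "y": 0.25, "z": 0, "ax": 0, "ay": 0, "az": 0},
    {"hand": 70, "x": -0.03, "y": 0.3, "z": 0, "ax": 0, "ay": 0, "az": 0},
    {"hand": 70, "x": -0.03, "y": 0.35, "z": 0, "ax": 0, "ay": 0, "az": 0},
    {"hand": 70, "x": -0.03, "y": 0.35, "z": 0, "ax": 0, "ay": 0, "az": 0},
  ],
)

```text
t: 45.25
tool_pos: [0.4351, -0.0145, 0.3665]
orientation: [3.14, 0.102, 0.001]
force: [-0.1, 1.1, -0.1]
opening: 0.0654
gripper_force: 0.0
```

```bash
python3 -c "
from h import *
st();blanks((.3,.9,.25,.45),.005)
f=np.load('scene_l.npz');P=cloud('scene',f['d'])
for M in comps(P,.085,.1,(.3,.6,-.25,.25),15): print('post',P[M].mean(0))
for M in comps(P,.05,.06,(.3,.7,-.25,.2),25): print(cv2.minAreaRect(P[M][:,:2].astype(np.float32)*1000)[0])
cv2.imwrite('pics/end.png',f['im'])"
```

```text
t 45.25 grasp [ 0.4352 -0.0145  0.1995] yang -86.28 tilt [ 0.0008 -0.0003] q [-0.15 -0.31  1.97 -0.    1.48  1.35] F [-0.1  1.1 -0.1] op 0.0654 gf 0.0
top body [747.6 324.3] [48.5 49. ] 49.2
top body [556.9 332.4] [49.6 45.6] 64.2
top body [440.3 340.5] [35.9 42.3] 4.5
scene brass 382.3 215.3 [0.5581 0.3319 0.077 ] z 0.0782 A 143.0
scene brass 387.2 182.1 [0.4435 0.3388 0.077 ] z 0.0778 A 77.0
scene body [440.5 339.4] [41.5 39.3] 5.1
scene body [559.9 332. ] [46.2 44.3] 7.9
scene body [749.4 325. ] [50.7 50.8] 27.8
post [ 0.43941167 -0.01429758  0.09371973]
(520.2484130859375, 20.141456604003906)
(563.8717651367188, -127.10443878173828)
(559.59326171875, -61.554107666015625)
(553.726318359375, 56.278045654296875)
(548.4860229492188, 106.30929565429688)
(561.6786499023438, -0.8323135375976562)
(603.14990234375, -91.54393005371094)
(590.8262329101562, 83.78425598144531)
```

View pics/end.png

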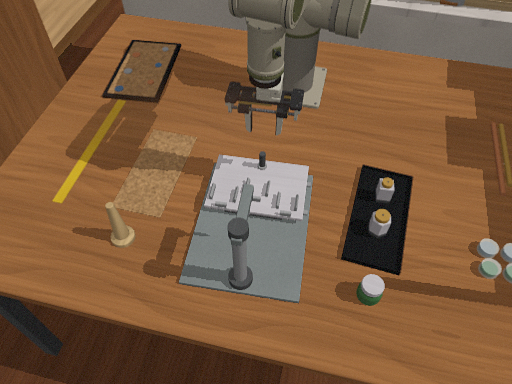

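The final view shows both blanks upright in the tray at (386,188) and (380,222), and the jar and cone in place. One last pull will make sure the carrier is at its stop.

Call:
carry_out(
  targets=[
    {"hand": 60, "x": 0.002, "y": 0, "z": 0.05, "ax": 0, "ay": 0, "az": -0.004},
    {"hand": 60, "x": 0.002, "y": 0, "z": 0.1, "ax": 0, "ay": 0, "az": -0.004},
    {"hand": 60, "x": 0.002, "y": 0, "z": 0.122, "ax": 0, "ay": 0, "az": -0.004},
    {"hand": 60, "x": 0.002, "y": 0, "z": 0.122, "ax": 0, "ay": 0, "az": -0.004},
    {"hand": 0, "x": 0.002, "y": 0, "z": 0.122, "ax": 0, "ay": 0, "az": -0.004},
    {"hand": 0, "x": 0.002, "y": 0, "z": 0.122, "ax": 0, "ay": 0, "az": -0.004},
    {"hand": 0, "x": 0.002, "y": 0, "z": 0.122, "ax": 0, "ay": 0, "az": -0.004},
    {"hand": 0, "x": 0.002, "y": 0, "z": 0.122, "ax": 0, "ay": 0, "az": -0.004},
  ],
  newtons=15,
)

```text
t: 46.35
tool_pos: [0.4375, -0.0117, 0.2451]
orientation: [3.139, 0.116, 0.003]
force: [0.7, -1.6, 1.8]
opening: 0.0208
gripper_force: 1.0
```

Call:
carry_out(
  targets=[
    {"hand": 0, "x": 0, "y": 0, "z": 0, "ax": 0, "ay": 0, "az": 0},
    {"hand": 0, "x": 0, "y": 0, "z": 0, "ax": 0, "ay": 0, "az": 0},
    {"hand": 0, "x": -0.001, "y": 0, "z": 0, "ax": 0, "ay": 0, "az": 0},
    {"hand": 0, "x": -0.002, "y": 0, "z": 0, "ax": 0, "ay": 0, "az": 0},
    {"hand": 0, "x": -0.003, "y": 0, "z": 0, "ax": 0, "ay": 0, "az": 0},
    {"hand": 0, "x": -0.003, "y": 0, "z": 0, "ax": 0, "ay": 0, "az": 0},
  ],
)

```text
t: 47.1
tool_pos: [0.4359, -0.0118, 0.2452]
orientation: [-3.139, -0.116, -0.012]
force: [15.4, -1.2, -8.4]
opening: 0.0178
gripper_force: 15.0
```

```bash
python3 -c "
from h import *
st()"
```

```text
t 47.1 grasp [ 0.4371 -0.0118  0.0782] yang -85.78 tilt [0.0074 0.0003] q [-0.15 -0.19  2.1   0.    1.22  1.35] F [15.4 -1.2 -8.4] op 0.0178 gf 15.0
```

At the stop (15 N). I'll release and rise clear.

Call:
carry_out(
  targets=[
    {"hand": 70, "x": 0, "y": 0, "z": 0, "ax": 0, "ay": 0, "az": 0},
    {"hand": 70, "x": 0, "y": 0, "z": 0, "ax": 0, "ay": 0, "az": 0},
    {"hand": 70, "x": 0, "y": 0, "z": 0, "ax": 0, "ay": 0, "az": 0},
    {"hand": 70, "x": 0, "y": 0, "z": -0.05, "ax": 0, "ay": 0, "az": 0},
    {"hand": 70, "x": 0, "y": 0, "z": -0.1, "ax": 0, "ay": 0, "az": 0},
    {"hand": 70, "x": 0, "y": 0, "z": -0.12, "ax": 0, "ay": 0, "az": 0},
    {"hand": 70, "x": 0, "y": 0, "z": -0.12, "ax": 0, "ay": 0, "az": 0},
    {"hand": 70, "x": 0, "y": 0, "z": -0.12, "ax": 0, "ay": 0, "az": 0},
  ],
)

```text
t: 48.1
tool_pos: [0.4337, -0.0117, 0.3629]
orientation: [-3.139, -0.116, 0.002]
force: [-0.3, -0.1, -0.6]
opening: 0.065
gripper_force: 0.0
```

```bash
python3 -c "
from h import *
st();blanks((.3,.9,.25,.45),.005,('scene',))
f=np.load('scene_l.npz');P=cloud('scene',f['d'])
for M in comps(P,.085,.1,(.3,.6,-.25,.25),15): print('post',P[M].mean(0))
print(robot.close_job())"
```

```text
t 48.1 grasp [ 0.4334 -0.0116  0.1959] yang -85.77 tilt [-0.0014  0.0008] q [-0.15 -0.31  1.98  0.    1.48  1.35] F [-0.3 -0.1 -0.6] op 0.065 gf 0.0
scene brass 382.2 215.3 [0.5582 0.3319 0.077 ] z 0.0779 A 145.0
scene brass 387.2 182.1 [0.4437 0.3388 0.077 ] z 0.0775 A 78.0
scene body [441.1 339.4] [42.  38.8] 2.9
scene body [560.  332.4] [46.2 44.3] 4.7
scene body [748.2 324.9] [49. 51.] 6.8
post [ 0.438675   -0.01292473  0.09399415]
the job is handed in; nothing more can be done
None
```

I handed the job in at 48 s: the small square and hexagon (no large square was present) were loaded, held under the pointer in turn for over 2 s (to within about 1–1.5 mm by measurement), and stood upright in the tray, with the carrier at its front stop.

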